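# Shut down the cooker: clear the hob, stow the clips, fold the stay and lower the glass lid

## Robot

A 6-joint arm with a two-finger parallel gripper is mounted at the origin on the work surface. World frame = base frame: x ahead of the robot, y to its left, z up, the work surface at z = 0. Lengths are in m, angles in rad, forces in N, time in s.
With the tool pointing down it reaches from about 0.25 to 0.775 m from the base axis. Payload 4 kg.
Tool frame: the origin (TCP) lies on the centre line of the jaws, within the pads' length; the fingertips stand 17 mm ahead of it and the grasp point (between the pads) lies 2 mm behind it; z points along the fingers, y is the line along which they close (so a half turn about z gives the same grasp; the last joint's range is limited). The gripper opens to 94 mm and grips with 3 to 60 N. Pads are 16 mm wide; open, the fingers measure 119 mm over their backs; the gripper's body (75 mm by 177 mm) begins 78 mm behind the grasp point.
Start: joints at [1.105, 0.087, 1.371, -0, 1.684, -0.103], TCP at [0.195, 0.514, 0.223] pointing down, gripper open.
Joint ranges: [-3.1, 3.1], [-0.76, 2.03], [0.27, 2.55], [-1.08, 4.22], [0.17, 2.65], [-2.57, 2.57]. Speed limits (rad/s): [2.79, 2.79, 3.14, 3.14, 3.14, 3.14].

## Interface

Orientations are given as [roll, pitch, yaw] about the fixed x, y, z axes, in that order (R = Rz(yaw) Ry(pitch) Rx(roll)).
In Python, from bench import robot gives the robot as it stands.
- The arm moves only by the tool servo_tool, never from a script. Its argument "plan" is a list of rows, each a list of 7 numbers: the shift along the tool's x, y, z normalised to -1 to 1, where 1 is 0.1 m, then the turn, a rotation vector about the tool's x, y, z normalised to -1 to 1, where 1 is pi/2 rad, then the finger opening in mm, from 0 to 94. In form: [[x, y, z, ax, ay, az, gripper], ...]. A call has 1 to 12 rows; each row is the pose to reach, as a shift and turn from the pose commanded when the call began, along the tool's axes at that moment; what a row does not reach only later rows make up. A row lasts 1/12 s, in which the tool goes at most 41.7 mm and 7.16 degrees, less where a joint would pass 70% of its speed; a pose out of reach is approached as far as the arm can. A call with a number of a shift or a turn outside -1 to 1 is refused whole. A call with a gripper value outside its range is refused whole. The fingers move at their own pace and stop on an object; the grip force is fixed at half the most. Time passes only in rows, so rows that repeat a pose let the fingers close. It gives the time, the measured TCP pose, the force, the opening and the grip force at its end, in the units of the state.
- robot.get_obs(): the state, without advancing time (a new reading comes with each control period).
- robot.snapshot(name): name is "side" or "top" or "wrist"; returns the picture (420x560x3 uint8, red, green, blue); there is no depth.
- robot.camera_params(name): a dict with "camera_matrix" (3x3 intrinsics, pixels), "distortion" ([k1, k2, p1, p2, k3] as OpenCV has them; the pictures are not rectified), "rvec" (rotation vector, rad) and "tvec" (3), from world to camera coordinates, as OpenCV has them; the wrist camera has in their place "tool_from_camera" (4x4, takes a point from camera to tool coordinates, whose origin is the TCP and whose axes are the flange's). Camera axes: x right, y down, z forward; pixel columns grow to the right and rows downward; lengths in m; the calibration is good to about 2 mm. A picture is of the moment at which its call begins: read the wrist's pose just before it. camera_params takes no time and is no camera call.
- robot.close_job(): hands the job in; it is judged then, once.
Trained networks look in the newest picture that a camera, given by its name, has taken for a name from the list of things; names that differ only in an ending like _2 or _b are one class to them, and where a whole thing is asked for, a point or a joint stands for the part that bears it (a point fixed in the world has none). Each returns a list of dicts, best first, with "conf" (0 to 1); they miss things now and then, are a little off and sometimes report something else, mostly with a low value. They report only what shows in the picture. A call takes as long as a camera call.
- robot.find_in(thing, camera): "extent" ([centre column, centre row, width, height] in pixels, round what is visible of it).
The state is a dict: "time": time; "joint_positions": joint angles; "qvel": joint speeds; "joint_torque": joint torques, N m; "tool_pos": TCP position; "ee_rot": TCP orientation; "wrist_force": force on the tool from outside, world axes, zero at the start; "wrist_torque": the same for the moment, N m; "width": finger opening in m; "finger_force": force on a finger pad.
Only numpy, scipy, OpenCV 4.12 (cv2) and the standard library are available. Lean on these libraries where they do the work, as an engineer would, in place of code of your own. Each camera call takes 0.05 s, during which the arm holds its last target. There are 200 camera calls.

## Task

Cooking is over, so close up the cooker. Clear the hob first: stand the pot and, if they are there, the kettle and the ramekin upright on the wooden top of the drawer stand, setting them down gently; put any pot holder clips lying about into the stand's drawer and push the drawer fully home. When the hob is clear, lift the knee of the folding lid stay up past centre to unlock it while the lid is still up, then lower the glass lid all the way down under control without letting it slam; do not tip the pot or the kettle and leave the skimmer, the oil bottle and the pepper mill where they are.

Things in the scene. Friction and masses are not known exactly. Their poses are not given: they have to be found in the camera images.
- cooker: Fixed two-burner steel cooker, 345 (x) by 450 mm (y). Origin: centre of its footprint on the worktop; x away from the robot (hinge side), y left. Deck 55 mm above the worktop. Burner centres (0, +-105) mm; grates 172 mm square, tops at 75 mm. Two red knobs, 38 mm across, tops at 82 mm, at (-137, +-155) mm; deck strip between them flat. A rear-hinged glass lid stands open over it.
- lid (a joint): Opening of the glass lid, rad: 0 = shut (level), about 1.29 = held open by the locked stay; 1.40 at most. Axis: the cooker's y through lid_hinge. 0.9 kg, 235 mm hinge to front edge, 400 mm wide, 5 to 8 mm thick. Stiff hinge (0.65 N m): once unlocked it stays by itself above about 0.95 rad but falls ever faster if let go lower. The locked stay stops it from closing.
- lid_hinge (a point): Centre of the lid's hinge line, 88 mm above the worktop; fixed to the lid, turns with it.
- lid_bar (a point): Middle of the lid's round handle bar: 12 mm thick, 136 mm long along the cooker's y, 271 mm from the hinge line in the lid's plane. 29 mm free gap between bar and lid edge; brackets 62 mm either side of the middle. With the lid shut the bar is 88 mm above the worktop, 33 mm above the deck.
- stay_knee (a joint): How far the folding stay is unfolded at its knee, rad: 0 = folded, lid shut; 2.65 = links in line (centre); 2.86 = sagged past centre on its stop, locked (the start); below 2.65 = lifted past centre, unlocked. The stay is at the lid's left side (+y): a 53.5 mm link from stay_foot to the knee, a 123.5 mm link from the knee to the lid's edge 90 mm from the hinge.
- stay_foot (a point): Pivot of the stay's short lower link on the deck's left margin, at (-26, +212) mm in the cooker's frame, 73 mm above the worktop. The knee moves on a circle of 53.5 mm about it in the cooker's x-z plane.
- knee_pin (a point): Middle of the finger pin at the stay's knee: round steel, 12 mm thick, along the cooker's y, about 46 mm free, pointing left from the stay, 16 mm ball at its end; this point is 30 mm left of the lower link. Locked, it lies behind and above stay_foot, 97 mm above the worktop; lifting moves it up and towards the robot (8 mm to centre, 25 mm is plenty); about 5 N.
- stand: Fixed low drawer stand left of the cooker, 300 mm deep (x) by 340 mm wide (y), flat wooden top 75 mm above the worktop. Origin: centre of its footprint on the worktop; its front faces -x.
- drawer (a joint): How far the stand's drawer is pulled out, m: 0 = home. It slides along the stand's x (home is +x) with about 0.5 N friction; a roller catch resists with some 3 N from 13 to 6 mm out and pulls it home over the last 4 mm.
- drawer_front (a point): Centre of the outer face of the drawer's front panel (324 mm wide, 50 mm high, no handle), 33 mm above the worktop. The open part of the drawer behind it is 12 mm of panel and then inside space up to the stand's front edge.
- drawer_in (a point): Centre of the drawer's inner floor, 13 mm above the worktop; axes as the stand's. The inside is 270 mm (x) by 306 mm (y), the walls rise 37 mm above the floor; the rear part is under the stand's top.
- pot: Tall aluminium pot, 140 mm across (146 at the rim), 115 mm high, domed glass lid fixed on (knob top at 146 mm), upright fixed bail handle: a wooden sleeve 16 mm thick, 84 mm long along the pot's x, its axis 185 mm above the underside. 0.5 to 0.9 kg. Origin: centre of the underside. Starts on either grate.
- kettle: Squat steel kettle, 136 mm across, body 104 mm high with a knob to 123 mm, short spout to 92 mm along its +x, and an upright fixed handle: a black sleeve 18 mm thick, 80 mm long, along the kettle's x, its axis 170 mm above the underside. 0.4 to 0.8 kg. Origin: centre of the underside. When there, on the other grate.
- ramekin: White ceramic ramekin, 65 mm across, 42 mm high, wall 5 mm, open on top. Origin: centre of the underside. When there, on the deck strip in front of the burners, between the knobs.
- clip_a: Black silicone pot holder clip: U-shaped, 64 mm long (x), 34 mm wide (y), 26 mm high, jaws open at +x. Origin: centre of the underside. When there, lying flat on the worktop near the cooker's right side or front right.
- clip_b: A second clip, the same.
- skimmer: Steel skimmer, 300 mm long, lying on the worktop to the right of the cooker, handle towards the robot. Leave alone.
- oil_bottle: Green oil bottle, 220 mm tall, 64 mm across, left of the stand. Leave alone.
- pepper_mill: Wooden pepper mill, 150 mm tall, left of the stand. Leave alone.

How it is judged:
On the way, in this order (a step that is already met when the one before it is completed fails the run):
1. the pot, and the kettle and ramekin if present, stand on the wooden top of the drawer stand (x of pot in the frame of stand between -0.145 and 0.145 m and y of pot in the frame of stand between -0.165 and 0.165 m and z of pot in the frame of stand between 0.069 and 0.082 m and angle between each of pot, kettle, ramekin's own z axis and vertical below 0.12 rad and x of kettle in the frame of stand between -0.145 and 0.145 m and y of kettle in the frame of stand between -0.165 and 0.165 m and z of kettle in the frame of stand between 0.069 and 0.082 m and x of ramekin in the frame of stand between -0.145 and 0.145 m and y of ramekin in the frame of stand between -0.165 and 0.165 m and z of ramekin in the frame of stand between 0.069 and 0.082 m), for 0.2 s.
2. the stay's knee is lifted past centre (stay_knee under 2.53) while the lid is still up (over 0.9 rad) (value of joint stay_knee below 2.53 rad and value of joint lid above 0.9 rad), for 0.1 s.
3. the lid is down (under 0.03 rad) (value of joint lid below 0.03 rad), for 0.2 s.
At the end, for the whole second after the job is handed in: The lid is fully down (within 0.03 rad); the drawer is home (within 4 mm) with every clip that was there inside it; the pot, and the kettle and ramekin if there, stand upright (within 0.12 rad) and still on the stand's wooden top, their centres over it (all of step 1 and value of joint lid below 0.03 rad and value of joint drawer below 0.004 m and linear speed of each of pot, kettle, ramekin below 0.03 m/s and x of clip_a in the frame of drawer_in between -0.15 and 0.15 m and y of clip_a in the frame of drawer_in between -0.165 and 0.165 m and z of clip_a in the frame of drawer_in between -0.01 and 0.045 m and x of clip_b in the frame of drawer_in between -0.15 and 0.15 m and y of clip_b in the frame of drawer_in between -0.165 and 0.165 m and z of clip_b in the frame of drawer_in between -0.01 and 0.045 m); the robot touches nothing.
It fails at once if the lid is slammed (closing faster than 2 rad/s) (velocity of joint lid below -2 rad/s).
It fails at once if the pot or the kettle is tipped (over 0.6 rad) (angle between any of pot, kettle's own z axis and vertical above 0.6 rad).
It fails at once if the pot, kettle or ramekin is dropped or banged onto the stand (over 90 N) (contact force between any of pot, kettle, ramekin and stand above 90 N).
It fails at once if the skimmer, oil bottle or pepper mill is moved more than 30 mm (distance of any of skimmer, oil_bottle, pepper_mill from where it was at the start of the episode above 0.03 m).
Of kettle, ramekin, clip_a, clip_b only 2 to 4 are there at a start; the rules pass over those that are not, and their reading is None.
At some moment in a run one of pot, kettle, ramekin may be knocked a few centimetres aside while the robot is not near it.
It also fails if it takes over 210 s, if anything falls off the work surface, if the arm or the gripper's body presses on something with over 40 N, if the wrist force passes 120 N, or if a joint passes its speed limit or range.

## Working session

There is one attempt and no reset: what is moved stays moved. The work goes in short steps, Python scripts to look and compute and a tool call to move; the robot and the scene stay as the last step left them, time stands still between calls to the robot, and variables do not carry over. Pictures are saved under pics/ and viewed, at most 14 in all, crops included, and the job is handed in when it is done.

Besides the shell and the picture viewer there is one more tool, called after "Emit:" as name([rows], argument=value, ...), one row to a line, values as JSON. servo_tool: Moves the arm, as the interface text tells. Scaled input: -1 to 1 covers 0.1 m each way for a shift and pi/2 rad each way for a turn. Its arguments: {"type":"object","properties":{"plan":{"type":"array","items":{"type":"array","items":{"type":"number"}}}},"required":["plan"]}

```bash
mkdir -p pics
cat > h.py <<'E'
import numpy as np, cv2
from scipy.spatial.transform import Rotation as R
from bench import robot
def snap(n,f=None):
    im=robot.snapshot(n)
    if f: cv2.imwrite('pics/'+f,im[:,:,::-1])
    return im
def cam(n):
    p=robot.camera_params(n); K=np.array(p['camera_matrix'],float); D=np.array(p['distortion'],float)
    if 'rvec' in p:
        Rc=R.from_rotvec(np.ravel(p['rvec'])).as_matrix(); t=np.ravel(p['tvec'])
    else:
        o=robot.get_obs(); T=np.eye(4); T[:3,:3]=R.from_euler('xyz',o['ee_rot']).as_matrix(); T[:3,3]=o['tool_pos']
        M=np.linalg.inv(T@np.array(p['tool_from_camera'])); Rc=M[:3,:3]; t=M[:3,3]
    return K,D,Rc,t
def px2w(n,u,v,z,c=None):
    K,D,Rc,t=c or cam(n)
    a=cv2.undistortPoints(np.array([[[u,v]]],float),K,D)[0,0]
    d=Rc.T@np.array([a[0],a[1],1]); o=-Rc.T@t
    return o+d*(z-o[2])/d[2]
def w2px(n,p,c=None):
    K,D,Rc,t=c or cam(n)
    return cv2.projectPoints(np.atleast_2d(np.array(p,float)),cv2.Rodrigues(Rc)[0],t,K,D)[0][:,0]
def move(p,yaw=None):
    """shift in tool units and tool rotvec to reach world p (assuming tool down), yaw"""
    o=robot.get_obs(); M=R.from_euler('xyz',o['ee_rot'])
    s=M.inv().apply(np.array(p)-o['tool_pos'])/0.1
    return s
E
python3 - <<'E'
from h import *
o=robot.get_obs(); print(o)
for c in ['top','side']:
    snap(c,c+'0.png')
    for t in ['cooker','stand','drawer_front','pot','kettle','ramekin','clip_a','skimmer','lid_bar','stay_knee','knee_pin','oil_bottle','pepper_mill']:
        print(c,t,[(np.round(d['extent']).tolist(),round(d['conf'],2)) for d in robot.find_in(t,c)[:3]])
print(cam('top'),cam('side'))
E
```

```text
{'time': 0.0, 'joint_positions': array([ 1.10489725e+00,  8.79244385e-02,  1.37223115e+00,  3.19898135e-05,
        1.68362159e+00, -1.03105906e-01]), 'qvel': array([ 6.59429313e-06, -1.90488011e-04, -1.02000679e-03,  1.52784053e-04,
       -8.61859562e-04,  1.40129179e-03]), 'joint_torque': array([ 7.96164977e-05, -3.40200984e+01, -3.02418351e+01,  7.16751069e-02,
        3.35210713e-02, -1.74477718e-04]), 'tool_pos': array([0.19495269, 0.5137386 , 0.22133258]), 'ee_rot': array([-3.13942300e+00, -2.56464165e-04,  2.77880277e+00]), 'wrist_force': array([ 0.31089647,  0.75726865, -0.01381456]), 'wrist_torque': array([-0.01958628, -0.02242155, -0.03208359]), 'finger_force': 0.0, 'width': 0.09407051133101442}
top cooker [([330.0, 202.0, 141.0, 95.0], 0.77)]
top stand [([200.0, 210.0, 96.0, 110.0], 0.82)]
top drawer_front [([201.0, 250.0, 91.0, 31.0], 0.66)]
top pot [([304.0, 197.0, 40.0, 48.0], 0.58)]
top kettle [([366.0, 190.0, 36.0, 48.0], 0.83)]
top ramekin [([336.0, 231.0, 18.0, 17.0], 0.84)]
top clip_a [([410.0, 222.0, 15.0, 21.0], 0.71), ([355.0, 271.0, 15.0, 14.0], 0.53)]
top ski
[... 1287 characters left out ...]
  ]]), array([-0.1321679,  0.       ,  0.       ,  0.       ,  0.       ]), array([[ 0.00918263, -0.99994566,  0.00493494],
       [-0.98421863, -0.00991016, -0.17667904],
       [ 0.17671835, -0.00323468, -0.98425615]]), array([-7.77208586e-04,  5.61935973e-01,  1.71306930e+00])) (array([[441.85801981,   0.        , 281.55801054],
       [  0.        , 441.85801981, 205.11112821],
       [  0.        ,   0.        ,   1.        ]]), array([-0.0002002,  0.       ,  0.       ,  0.       ,  0.       ]), array([[ 0.99497333, -0.09928893, -0.01302972],
       [-0.07260586, -0.62565405, -0.77671449],
       [ 0.06896705,  0.77375624, -0.62971805]]), array([-0.55657055,  0.11344208,  1.55914036]))
```

View pics/top0.png

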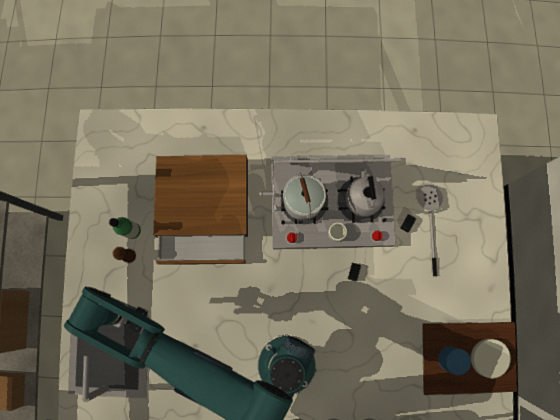

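View pics/side0.png

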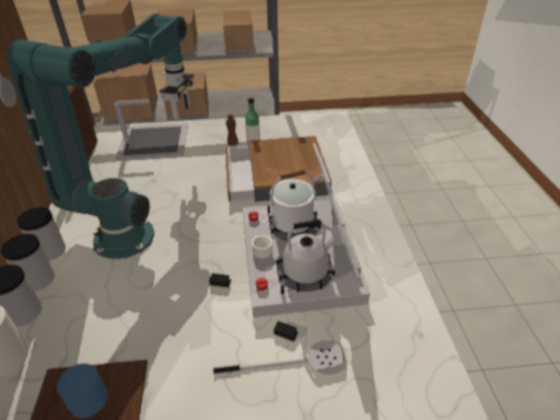

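The top picture shows the pot at about (304,197) on the left grate, the kettle (366,192) on the right, the ramekin (337,231), and clips at (409,222) and (356,271). The drawer is open below the stand at (200,248). The side picture agrees, so everything is present. I'll zoom in next.

Run:
```python
from h import *
a=cv2.imread('pics/top0.png')[145:290,145:445]; cv2.imwrite('pics/topz.png',cv2.resize(a,None,fx=2.66,fy=2.66,interpolation=cv2.INTER_CUBIC))
b=cv2.imread('pics/side0.png')[125:385,200:380]; cv2.imwrite('pics/sidez.png',cv2.resize(b,None,fx=2.3,fy=2.3,interpolation=cv2.INTER_CUBIC))
f=lambda u,v,z:print((u,v,z),px2w('top',u,v,z).round(3))
f(304,197,.19);f(366,190,.19);f(336.5,231,.097);f(410,222,.02);f(355.5,271,.02)
for c in [(157,157),(247,155),(247,234),(154,234)]: f(*c,.075)
f(154,264,.058);f(245,264,.058)
for c in [(274,160),(273,247),(395,247)]: f(*c,.055)
f(291,238,.082);f(377,236.5,.082)
```

```text
(304, 197, 0.19) [ 0.582 -0.054  0.19 ]
(366, 190, 0.19) [ 0.608 -0.267  0.19 ]
(336.5, 231, 0.097) [ 0.478 -0.174  0.097]
(410, 222, 0.02) [ 0.525 -0.461  0.02 ]
(355.5, 271, 0.02) [ 0.341 -0.251  0.02 ]
(157, 157, 0.075) [0.753 0.491 0.075]
(247, 155, 0.075) [0.763 0.153 0.075]
(247, 234, 0.075) [0.467 0.146 0.075]
(154, 234, 0.075) [0.463 0.485 0.075]
(154, 264, 0.058) [0.356 0.484 0.058]
(245, 264, 0.058) [0.361 0.152 0.058]
(274, 160, 0.055) [0.75  0.053 0.055]
(273, 247, 0.055) [0.423 0.052 0.055]
(395, 247, 0.055) [ 0.427 -0.393  0.055]
(291, 238, 0.082) [ 0.454 -0.012  0.082]
(377, 236.5, 0.082) [ 0.462 -0.322  0.082]
```

View pics/topz.png

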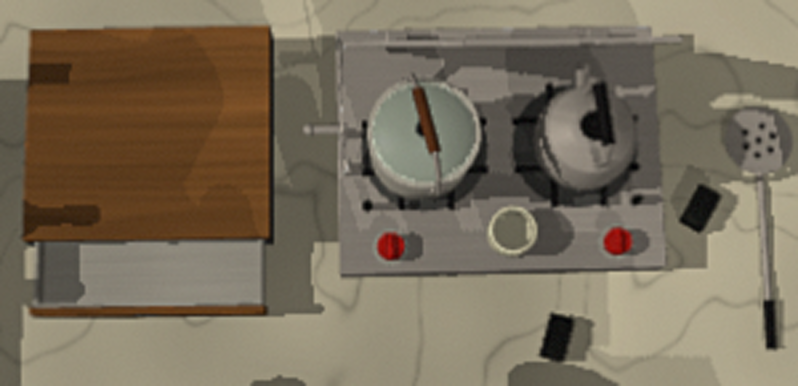

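View pics/sidez.png

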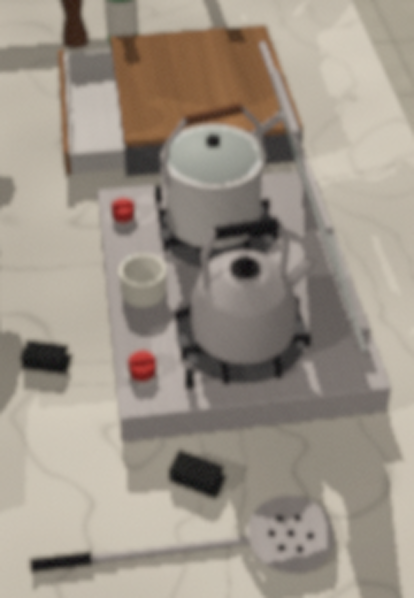

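Run:
```python
from h import *
t=lambda u,v,z:px2w('top',145+u/2.66,145+v/2.66,z)
s=lambda u,v,z:px2w('side',200+u/2.3,125+v/2.3,z)
P=lambda n,*a:print(n,*[x.round(3)[:2] for x in a])
P('pot',t(419,88,.26),t(433,150,.26),t(426,119,.26),s(215,114,.26),s(188,121,.26),s(243,108,.26))
P('ket',t(600,85,.245),t(607,143,.245),t(603.5,114,.245),s(247,227,.245),s(215,234,.245),s(278,222,.245))
P('potknob',s(212,140,.218)); P('ketknob',s(246,266,.195))
P('ram',t(513,231,.097),s(143,268,.097))
P('knobs',t(391,246,.082),t(618,241,.082),s(123,207,.082),s(142,362,.082))
P('clipR',t(701,207,.02),s(197,473,.02),s(180,465,.02),s(216,482,.02),t(708,187,.026),t(693,226,.026))
P('clipF',t(557,337,.02),s(46,357,.02),t(563,318,.026),t(551,357,.026))
P('pin',t(310,130,.097),t(340,130,.097))
P('stand',s(267,28,.075),s(299,124,.075),s(126,138,.075),s(112,37,.075))
```

```text
pot [ 0.63  -0.046] [ 0.553 -0.063] [ 0.591 -0.055] [ 0.595 -0.057] [ 0.557 -0.069] [ 0.635 -0.047]
ket [ 0.641 -0.273] [ 0.567 -0.28 ] [ 0.603 -0.277] [ 0.607 -0.276] [ 0.567 -0.284] [ 0.646 -0.271]
potknob [ 0.591 -0.059]
ketknob [ 0.605 -0.292]
ram [ 0.475 -0.179] [ 0.481 -0.178]
knobs [ 0.456 -0.016] [ 0.465 -0.323] [ 0.461 -0.028] [ 0.469 -0.333]
clipR [ 0.522 -0.455] [ 0.525 -0.461] [ 0.506 -0.448] [ 0.546 -0.476] [ 0.55  -0.465] [ 0.494 -0.441]
clipF [ 0.338 -0.247] [ 0.342 -0.256] [ 0.364 -0.255] [ 0.31  -0.238]
pin [0.611 0.095] [0.611 0.055]
stand [0.759 0.475] [0.762 0.16 ] [0.474 0.154] [0.465 0.477]
```

Emit:
servo_tool([
  [0,0,0,0,0,-0.231,94],
  [0,0,-1,0,0,-0.231,94],
  [0,0,-1,0,0,-0.231,94],
  [0,0,-1,0,0,-0.231,94],
])

```text
time: 1.73
tool_pos: [0.1954, 0.5148, 0.3277]
ee_rot: [3.136, 0.003, -3.138]
wrist_force: [-0.3, -0.2, 1.5]
width: 0.0942
finger_force: 0.0
```

Pot handle is at about (0.593,-0.056,0.26) with heading 0.23, and both views agree to within 5 mm. I'll move above it.

Emit:
servo_tool([
  [-0.33,-0.33,0,0,0,0,94],
  [-0.66,-0.66,-0.1,0,0,0,94],
  [-1,-1,-0.3,0,0,0,94],
])

```text
time: 1.98
tool_pos: [0.2813, 0.427, 0.3439]
ee_rot: [-3.139, -0.001, -3.139]
wrist_force: [1.3, 0.8, 0.2]
width: 0.0942
finger_force: 0.0
```

Emit:
servo_tool([
  [-0.3,-0.33,0,0,0,0,94],
  [-0.6,-0.66,0,0,0,0,94],
  [-1,-1,0,0,0,0,94],
])

```text
time: 2.23
tool_pos: [0.3693, 0.3375, 0.3461]
ee_rot: [3.14, 0.002, -3.141]
wrist_force: [1.2, 0.9, 0.5]
width: 0.0938
finger_force: 0.0
```

Emit:
servo_tool([
  [-0.3,-0.33,0,0,0,0,94],
  [-0.6,-0.66,0,0,0,0,94],
  [-1,-1,0,0,0,0,94],
])

```text
time: 2.48
tool_pos: [0.4568, 0.2482, 0.3457]
ee_rot: [3.141, 0.001, 3.141]
wrist_force: [1.1, 0.9, 0.8]
width: 0.0944
finger_force: 0.0
```

Emit:
servo_tool([
  [-0.3,-0.33,0,0,0,0,94],
  [-0.5,-0.66,0,0,0,0,94],
  [-0.8,-1,0,0,0,0,94],
])

```text
time: 2.73
tool_pos: [0.5343, 0.1508, 0.3454]
ee_rot: [3.141, 0.0, 3.141]
wrist_force: [0.4, 0.7, 0.1]
width: 0.0941
finger_force: 0.0
```

Emit:
servo_tool([
  [0,-0.4,0,0,0,0,94],
  [0,-0.7,0,0,0,0,94],
  [0,-1,0,0,0,-0.147,94],
  [0,-1,0,0,0,-0.147,94],
])

```text
time: 3.07
tool_pos: [0.5339, 0.0479, 0.3449]
ee_rot: [-3.139, -0.001, -2.912]
wrist_force: [0.1, 0.6, -0.4]
width: 0.0937
finger_force: 0.0
```

Run:
```python
from h import *
o=robot.get_obs();print(o['time'],o['tool_pos'],o['ee_rot'],o['joint_positions'])
snap('wrist','w1.png'); snap('top')
print(robot.find_in('pot','wrist')[:2],robot.find_in('kettle','top')[:1])
print(w2px('wrist',[[.593,-.056,.26],[.634,-.046,.26],[.552,-.066,.26]]))
```

```text
3.0667 [0.53391238 0.04791258 0.34488627] [-3.13931165e+00 -8.21181735e-04 -2.91175526e+00] [-0.01477437  0.06545364  1.15316735 -0.00256993  1.92321491 -1.8162958 ]
[{'extent': [166.8, 229.5, 167.5, 157.2], 'conf': 0.96}] [{'extent': [364.8, 190.7, 40.4, 45.7], 'conf': 0.82}]
[[118.95784415 263.15779323]
 [125.70113726 314.68667279]
 [112.05455557 207.45691779]]
```

View pics/w1.png

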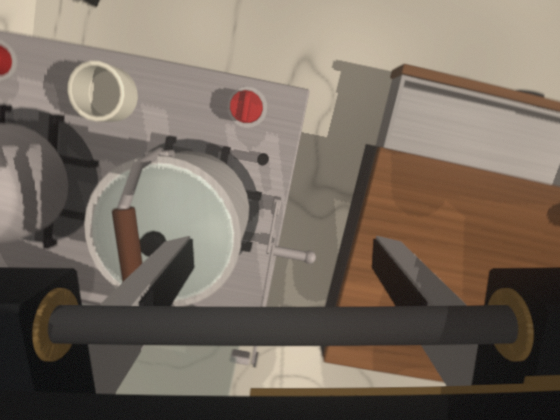

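The wrist view shows the brown sleeve from (124,208) to about (131,280). It is within 8 mm of the prediction. The ramekin, knobs and knee pin ball at (310,257) also show.

Emit:
servo_tool([
  [-0.12,-0.35,0,0,0,0,94],
  [-0.24,-0.7,0,0,0,0,94],
  [-0.35,-1,0,0,0,0,94],
  [-0.35,-1,0,0,0,0,94],
])

```text
time: 3.6
tool_pos: [0.5927, -0.0396, 0.3426]
ee_rot: [-3.141, -0.003, -2.916]
wrist_force: [-1.1, 0.2, -1.5]
width: 0.0945
finger_force: 0.0
```

Emit:
servo_tool([
  [0,-0.08,0.3,0,0,0,94],
  [0,-0.08,0.6,0,0,0,94],
  [0,-0.08,0.86,0,0,0,94],
  [0,-0.08,0.86,0,0,0,94],
  [0,-0.08,0.86,0,0,0,94],
])

```text
time: 4.02
tool_pos: [0.5916, -0.0428, 0.2575]
ee_rot: [3.14, -0.004, -2.91]
wrist_force: [1.0, 0.1, -0.1]
width: 0.0939
finger_force: 0.0
```

Run:
```python
from h import *
o=robot.get_obs();print(o['time'],o['tool_pos'],o['ee_rot'],o['wrist_force'])
snap('wrist','w2.png')
```

```text
4.0167 [ 0.59157734 -0.04275865  0.25748121] [ 3.13964811 -0.00371879 -2.9099743 ] [ 1.02051514  0.05177525 -0.07950759]
```

View pics/w2.png

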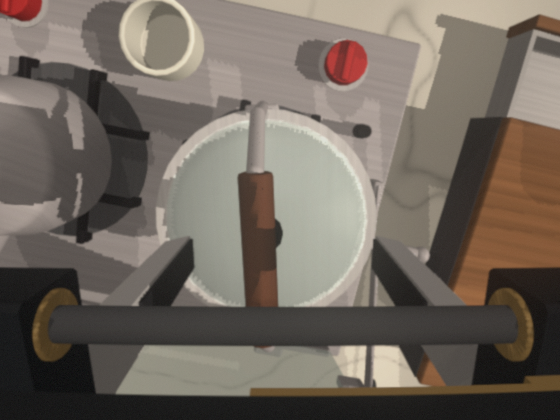

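The sleeve lies between the fingers at (260,172)–(265,340), about 8 mm towards -y of the jaw centre. I'll shift and close.

Emit:
servo_tool([
  [0,-0.08,0,0,0,0,60],
  [0,-0.08,0,0,0,0,40],
  [0,-0.08,0,0,0,0,25],
  [0,-0.08,0,0,0,0,0],
  [0,-0.08,0,0,0,0,0],
  [0,-0.08,0,0,0,0,0],
  [0,-0.08,0,0,0,0,0],
  [0,-0.08,0,0,0,0,0],
  [0,-0.08,0,0,0,0,0],
  [0,-0.08,0,0,0,0,0],
])

```text
time: 4.9
tool_pos: [0.5943, -0.052, 0.259]
ee_rot: [3.141, -0.0, -2.911]
wrist_force: [-0.1, 0.2, 0.1]
width: 0.0305
finger_force: 0.0
```

Emit:
servo_tool([
  [0,0,-0.05,0,0,0,0],
  [0,0,-0.15,0,0,0,0],
  [0,0,-0.3,0,0,0,0],
  [0,0,-0.4,0,0,0,0],
  [0,0,-0.5,0,0,0,0],
  [0,0,-0.5,0,0,0,0],
])

```text
time: 5.4
tool_pos: [0.5948, -0.0521, 0.3108]
ee_rot: [-3.141, 0.002, -2.911]
wrist_force: [0.4, 0.2, -7.1]
width: 0.0151
finger_force: 29.9
```

Emit:
servo_tool([
  [0.1,0.02,-0.15,0,0,0.04,0],
  [0.2,0.05,-0.35,0,0,0.08,0],
  [0.3,0.08,-0.5,0,0,0.12,0],
  [0.39,0.09,-0.6,0,0,0.147,0],
  [0.39,0.09,-0.6,0,0,0.147,0],
])

```text
time: 5.82
tool_pos: [0.5533, -0.0523, 0.3721]
ee_rot: [-3.141, 0.003, 3.141]
wrist_force: [-1.6, -0.4, -6.6]
width: 0.0147
finger_force: 30.0
```

Run:
```python
from h import *
o=robot.get_obs();print(o['time'],o['tool_pos'],o['ee_rot'],o['wrist_force'],o['width'],o['finger_force'])
im=snap('side')
cv2.imwrite('pics/s2.png',cv2.resize(im[60:300,180:420][:,:,::-1],None,fx=2.4,fy=2.4))
```

```text
5.8167 [ 0.55326092 -0.05228723  0.37205288] [-3.14057835  0.00324994  3.14059001] [-1.64621837 -0.37308315 -6.61894506] 0.014747384990584263 29.981084167957306
```

View pics/s2.png

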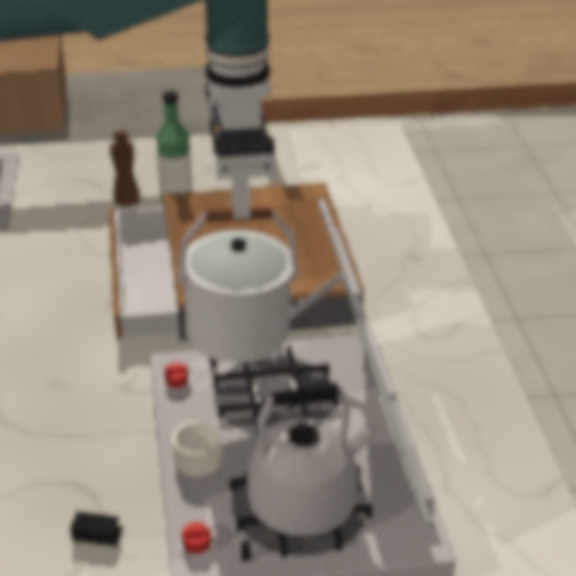

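The pot hangs level under the gripper at (240,290) in the crop. I'll carry it to the stand.

Emit:
servo_tool([
  [0,0.15,0,0,0,0,0],
  [0,0.4,0,0,0,0,0],
  [0,0.7,0,0,0,0,0],
  [0,1,0,0,0,0,0],
])

```text
time: 6.2
tool_pos: [0.5545, 0.0487, 0.3663]
ee_rot: [3.141, -0.004, 3.142]
wrist_force: [-0.8, 1.0, -7.8]
width: 0.0147
finger_force: 30.0
```

Emit:
servo_tool([
  [0,0.3,0,0,0,0,0],
  [0,0.6,0,0,0,0,0],
  [0,1,0,0,0,0,0],
])

```text
time: 6.45
tool_pos: [0.5548, 0.1478, 0.3665]
ee_rot: [-3.139, -0.003, 3.14]
wrist_force: [1.0, -1.4, -7.8]
width: 0.0147
finger_force: 30.0
```

Emit:
servo_tool([
  [0,0.3,0,0,0,0,0],
  [0,0.6,0,0,0,0,0],
  [0,1,0,0,0,0,0],
])

```text
time: 6.7
tool_pos: [0.5546, 0.2481, 0.3665]
ee_rot: [-3.139, -0.003, 3.141]
wrist_force: [1.1, -1.8, -7.2]
width: 0.0146
finger_force: 30.0
```

Emit:
servo_tool([
  [0,0.3,0,0,0,0,0],
  [-0.2,0.6,0,0,0,0,0],
  [-0.4,0.85,0,0,0,0,0],
  [-0.65,1,0,0,0,0,0],
  [-0.65,1,0,0,0,0,0],
  [-0.65,1,0,0,0,0,0],
])

```text
time: 7.2
tool_pos: [0.6215, 0.3495, 0.3608]
ee_rot: [-3.137, -0.009, -3.14]
wrist_force: [-1.0, 0.0, -0.5]
width: 0.0074
finger_force: 0.0
```

Emit:
servo_tool([
  [0,0.1,0.2,0,0,0,0],
  [0,0.25,0.4,0,0,0,0],
  [0,0.35,0.6,0,0,0,0],
  [0,0.4,0.7,0,0,0,0],
  [0,0.4,0.7,0,0,0,0],
  [0,0.4,0.7,0,0,0,0],
])

```text
time: 7.7
tool_pos: [0.6189, 0.3872, 0.3011]
ee_rot: [3.141, 0.002, -3.142]
wrist_force: [-0.2, -0.1, 0.3]
width: 0.0006
finger_force: 0.0
```

Run:
```python
from h import *
o=robot.get_obs();print(o['time'],o['tool_pos'],o['ee_rot'],o['wrist_force'],o['width'],o['finger_force'])
snap('side');print(robot.find_in('pot','side')[:1])
b=o['tool_pos']
for dz in (.18,.19,.2):
  p=[[b[0]+.07*np.cos(a),b[1]+.07*np.sin(a),b[2]-dz] for a in np.linspace(0,6.28,40)]
  print(dz,w2px('side',p).max(0),w2px('side',p).min(0))
```

```text
7.7 [0.61890986 0.38719661 0.3010814 ] [ 3.14095494e+00  2.03342939e-03 -3.14155799e+00] [-0.22127397 -0.12463734  0.30796609] 0.000595531614064611 0.0
[{'extent': [305.9, 133.8, 41.5, 49.4], 'conf': 0.69}]
0.18 [303.16543149 149.26478971] [269.26286303 131.79144639]
0.19 [303.12248341 151.39382415] [269.33658436 133.85613126]
0.2 [303.0798301  153.50782525] [269.40980051 135.90707496]
```

The grip was lost during transport: the width went to 0. I'll look at what happened.

Run:
```python
from h import *
o=robot.get_obs();print(o['time'])
im=snap('side'); im2=snap('top')
a=cv2.resize(im[60:260,180:380],(400,400)); b=cv2.resize(im2[120:300,100:280],(400,400))
cv2.imwrite('pics/s3.png',np.hstack([a,b])[:,:,::-1])
```

```text
7.8
```

View pics/s3.png

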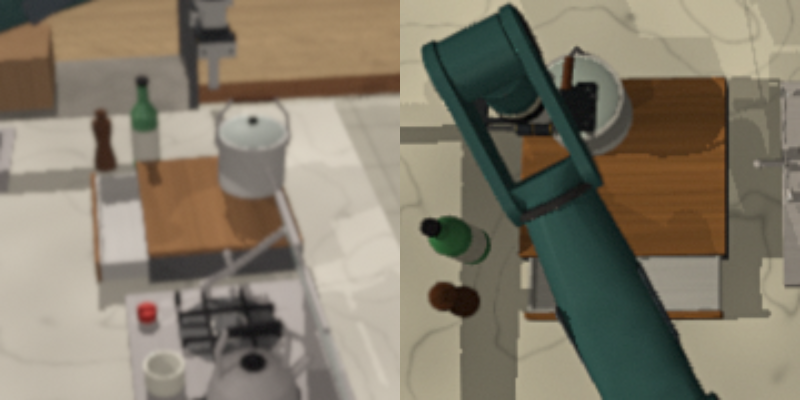

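The pot slipped, but it stands upright on the back-left of the stand: knob at (306,120) in full side-view pixels. My mistake was lifting before the fingers had fully closed. I'll back off, go towards the kettle and measure the pot.

Emit:
servo_tool([
  [0,0,-0.4,0,0,0,94],
  [0.2,-0.2,-0.6,0,0,0,94],
  [0.4,-0.6,-0.6,0,0,0,94],
  [0.6,-1,-0.6,0,0,0,94],
])

```text
time: 8.23
tool_pos: [0.5623, 0.293, 0.3607]
ee_rot: [3.14, 0.004, -3.14]
wrist_force: [0.3, -1.1, 0.9]
width: 0.0237
finger_force: 0.0
```

Emit:
servo_tool([
  [0,-0.4,0,0,0,0,94],
  [0,-0.8,0,0,0,0,94],
  [0,-1,0,0,0,0,94],
])

```text
time: 8.48
tool_pos: [0.5615, 0.1891, 0.3616]
ee_rot: [-3.141, 0.004, 3.138]
wrist_force: [0.8, 0.6, 0.0]
width: 0.0437
finger_force: 0.0
```

Emit:
servo_tool([
  [0,-0.4,0,0,0,0,94],
  [0,-0.8,0,0,0,0,94],
  [0,-1,0,0,0,0,94],
])

```text
time: 8.73
tool_pos: [0.5618, 0.0891, 0.3609]
ee_rot: [-3.14, 0.003, 3.138]
wrist_force: [0.4, -0.3, -0.5]
width: 0.0638
finger_force: 0.0
```

Emit:
servo_tool([
  [0,-0.4,0,0,0,0,94],
  [0,-0.8,0,0,0,0,94],
  [0,-1,0,0,0,0,94],
])

```text
time: 8.98
tool_pos: [0.5617, -0.011, 0.3606]
ee_rot: [-3.14, 0.003, 3.137]
wrist_force: [-0.2, 0.4, -0.8]
width: 0.0838
finger_force: 0.0
```

Emit:
servo_tool([
  [0,-0.4,0,0,0,0,94],
  [0,-0.8,0,0,0,0,94],
  [0,-1,0,0,0,0,94],
  [0,-1,0,0,0,0,94],
])

```text
time: 9.32
tool_pos: [0.5616, -0.1114, 0.3597]
ee_rot: [-3.14, 0.001, 3.135]
wrist_force: [0.0, 0.4, -0.8]
width: 0.0938
finger_force: 0.0
```

Run:
```python
from h import *
o=robot.get_obs();print(o['time'],o['tool_pos'],o['ee_rot'],o['width'])
im=snap('side'); im2=snap('top')
for c in('side','top'):print(c,robot.find_in('pot',c)[:1],robot.find_in('kettle',c)[:1])
a=cv2.resize(im[80:230,250:450],(400,300)); b=cv2.resize(im2[130:280,140:340],(400,300))
cv2.imwrite('pics/s4.png',np.hstack([a,b])[:,:,::-1])
```

```text
9.3167 [ 0.56161755 -0.11143152  0.35974884] [-3.13961130e+00  1.23203386e-03  3.13478938e+00] 0.0937919972343096
side [{'extent': [308.4, 134.3, 40.1, 49.7], 'conf': 0.75}] [{'extent': [307.7, 251.6, 51.4, 57.2], 'conf': 0.66}]
top [{'extent': [180.8, 164.9, 44.5, 50.9], 'conf': 0.95}] [{'extent': [367.7, 192.5, 33.8, 50.4], 'conf': 0.66}]
```

View pics/s4.png

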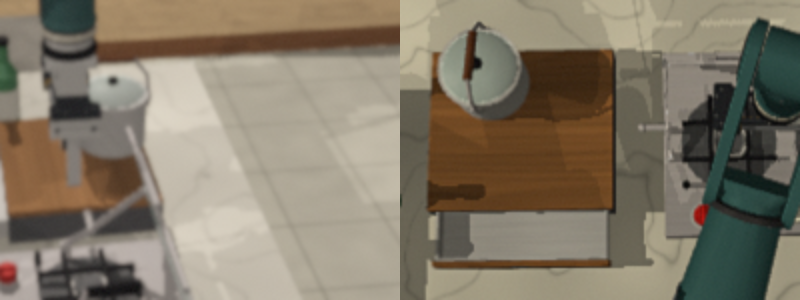

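Run:
```python
from h import *
print(px2w('top',178.5,161,.218),px2w('side',306.5,120,.218))
print('handle',px2w('top',140+68/2,130+53/2,.26))
for u,v in[(432,50),(613,50),(613,210),(428,210)]:print(px2w('top',140+(u-400)/2,130+v/2,.075).round(3))
```

```text
[0.69705739 0.3752362  0.218     ] [0.6988633  0.37041416 0.218     ]
handle [0.70056864 0.38150449 0.26      ]
[0.761 0.495 0.075]
[0.763 0.155 0.075]
[0.464 0.148 0.075]
[0.46  0.485 0.075]
```

The pot is at about (0.698,0.373), upright on the stand with 86 mm x offset, so within limits. I can't tell from here whether the drop exceeded 90 N. Next is the kettle, with a fully closed grip before lifting.

Emit:
servo_tool([
  [0,-0.4,0,0,0,0,94],
  [0,-0.8,0,0,0,0,94],
  [0,-1,0,0,0,0,94],
])

```text
time: 9.87
tool_pos: [0.5621, -0.2083, 0.3588]
ee_rot: [-3.14, -0.0, -3.141]
wrist_force: [-0.1, -0.1, -0.9]
width: 0.0941
finger_force: 0.0
```

Emit:
servo_tool([
  [-0.2,-0.33,0,0,0,-0.04,94],
  [-0.43,-0.66,0,0,0,-0.07,94],
  [-0.43,-0.66,0.4,0,0,-0.07,94],
  [-0.43,-0.66,0.8,0,0,-0.07,94],
  [-0.43,-0.66,0.8,0,0,-0.07,94],
  [-0.43,-0.66,0.8,0,0,-0.07,94],
])

```text
time: 10.37
tool_pos: [0.6035, -0.2705, 0.2731]
ee_rot: [3.134, -0.01, -3.03]
wrist_force: [-0.4, 0.8, 0.2]
width: 0.0941
finger_force: 0.0
```

Run:
```python
from h import *
o=robot.get_obs();print(o['time'],o['tool_pos'],o['ee_rot'],o['wrist_force'])
snap('wrist','w3.png')
h=np.array([.605,-.277,.245]);d=.04*np.array([np.cos(.11),np.sin(.11),0])
print(w2px('wrist',[h-d,h,h+d]))
```

```text
10.3667 [ 0.60346685 -0.27052965  0.27310819] [ 3.13414747 -0.01008662 -3.02994826] [-0.41795745  0.78456855  0.21349425]
[[270.80875608 171.81958643]
 [271.2411114  241.46883877]
 [271.67055379 304.97008499]]
```

View pics/w3.png

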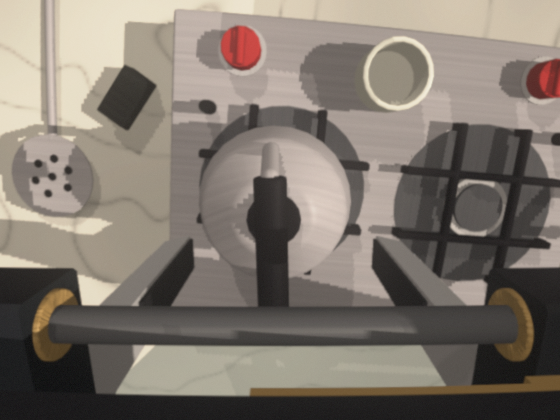

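The black sleeve starts at (270,178), against a predicted (271,172), so it matches. I'll descend and close fully before lifting.

Emit:
servo_tool([
  [0,-0.06,0.15,0,0,0,94],
  [0,-0.06,0.31,0,0,0,60],
  [0,-0.06,0.31,0,0,0,0],
  [0,-0.06,0.31,0,0,0,0],
  [0,-0.06,0.31,0,0,0,0],
  [0,-0.06,0.31,0,0,0,0],
  [0,-0.06,0.31,0,0,0,0],
  [0,-0.06,0.31,0,0,0,0],
  [0,-0.06,0.31,0,0,0,0],
  [0,-0.06,0.31,0,0,0,0],
  [0,-0.06,0.31,0,0,0,0],
  [0,-0.06,0.31,0,0,0,0],
])

```text
time: 11.42
tool_pos: [0.6056, -0.2787, 0.2478]
ee_rot: [3.141, -0.0, -3.032]
wrist_force: [0.5, -0.6, 0.3]
width: 0.0241
finger_force: 0.0
```

Emit:
servo_tool([
  [0,0,0,0,0,0,0],
  [0,0,0,0,0,0,0],
  [0,0,0,0,0,0,0],
  [0,0,0,0,0,0,0],
  [0,0,0,0,0,0,0],
])

```text
time: 11.83
tool_pos: [0.6057, -0.2782, 0.2481]
ee_rot: [3.141, 0.0, -3.031]
wrist_force: [-0.2, 3.0, 1.6]
width: 0.017
finger_force: 30.0
```

Emit:
servo_tool([
  [0,0,0,0,0,0,34],
  [0,0,0,0,0,0,34],
  [0,0,0.05,0,0,0,34],
  [0,0,0.06,0,0,0,0],
  [0,0,0.06,0,0,0,0],
  [0,0,0.06,0,0,0,0],
  [0,0,0.06,0,0,0,0],
  [0,0,0.06,0,0,0,0],
  [0,0,0.06,0,0,0,0],
  [0,0,0.06,0,0,0,0],
])

```text
time: 12.67
tool_pos: [0.6056, -0.2783, 0.2416]
ee_rot: [3.141, -0.001, -3.031]
wrist_force: [-1.2, 2.0, -2.8]
width: 0.0173
finger_force: 30.0
```

Emit:
servo_tool([
  [0,0,-0.05,0,0,0,0],
  [0,0,-0.15,0,0,0,0],
  [0,0,-0.3,0,0,0,0],
  [0,0,-0.4,0,0,0,0],
  [0,0,-0.4,0,0,0,0],
])

```text
time: 13.08
tool_pos: [0.6065, -0.2796, 0.2855]
ee_rot: [-3.138, 0.005, -3.032]
wrist_force: [0.1, -0.1, -5.0]
width: 0.017
finger_force: 30.0
```

Emit:
servo_tool([
  [0.1,0,-0.15,0,0,0.02,0],
  [0.25,0,-0.3,0,0,0.04,0],
  [0.4,0.03,-0.45,0,0,0.07,0],
  [0.5,0.06,-0.6,0,0,0.07,0],
  [0.5,0.06,-0.6,0,0,0.07,0],
  [0.5,0.06,-0.6,0,0,0.07,0],
])

```text
time: 13.58
tool_pos: [0.5551, -0.2786, 0.344]
ee_rot: [-3.139, 0.003, 3.14]
wrist_force: [0.4, -0.4, -7.3]
width: 0.0171
finger_force: 30.0
```

Emit:
servo_tool([
  [0,0.1,0,0,0,0,0],
  [0,0.25,0,0,0,0,0],
  [0,0.5,0,0,0,0,0],
  [0,0.75,0,0,0,0,0],
  [0,1,0,0,0,0,0],
])

```text
time: 14.0
tool_pos: [0.5552, -0.1754, 0.34]
ee_rot: [3.139, -0.003, -3.141]
wrist_force: [0.0, -0.3, -6.2]
width: 0.017
finger_force: 30.0
```

Emit:
servo_tool([
  [0,0.25,0,0,0,0,0],
  [0,0.5,0,0,0,0,0],
  [0,0.75,0,0,0,0,0],
  [0,1,0,0,0,0,0],
])

```text
time: 14.33
tool_pos: [0.5548, -0.075, 0.3403]
ee_rot: [3.14, -0.003, -3.14]
wrist_force: [0.8, 0.1, -6.9]
width: 0.0169
finger_force: 30.0
```

Emit:
servo_tool([
  [0,0.25,0,0,0,0,0],
  [0,0.5,0,0,0,0,0],
  [0,0.75,0,0,0,0,0],
  [0,1,0,0,0,0,0],
])

```text
time: 14.67
tool_pos: [0.5544, 0.0249, 0.3404]
ee_rot: [3.14, -0.003, -3.14]
wrist_force: [0.9, 0.3, -7.0]
width: 0.0168
finger_force: 30.0
```

Emit:
servo_tool([
  [0,0.25,0,0,0,0,0],
  [0,0.5,0,0,0,0,0],
  [0,0.75,0,0,0,0,0],
  [0,1,0,0,0,0,0],
])

```text
time: 15.0
tool_pos: [0.554, 0.1248, 0.3404]
ee_rot: [3.141, -0.003, -3.14]
wrist_force: [-1.0, -0.4, -5.8]
width: 0.0175
finger_force: 30.0
```

Emit:
servo_tool([
  [0,0.25,0,0,0,0,0],
  [-0.1,0.5,0,0,0,0,0],
  [-0.2,0.7,0,0,0,0,0],
  [-0.3,0.85,0,0,0,0,0],
  [-0.4,0.93,0,0,0,0,0],
  [-0.4,0.93,0,0,0,0,0],
  [-0.4,0.93,0,0,0,0,0],
])

```text
time: 15.58
tool_pos: [0.5946, 0.2162, 0.3398]
ee_rot: [-3.14, -0.004, -3.14]
wrist_force: [-0.2, -0.1, -6.1]
width: 0.0172
finger_force: 30.0
```

Emit:
servo_tool([
  [0,0,0.15,0,0,0,0],
  [0,0,0.35,0,0,0,0],
  [0,0,0.55,0,0,0,0],
  [0,0,0.7,0,0,0,0],
  [0,0,0.78,0,0,0,0],
  [0,0,0.84,0,0,0,0],
  [0,0,0.88,0,0,0,0],
  [0,0,0.9,0,0,0,0],
  [0,0,0.92,0,0,0,0],
  [0,0,0.92,0,0,0,0],
  [0,0,0.92,0,0,0,0],
])

```text
time: 16.5
tool_pos: [0.5956, 0.2149, 0.2509]
ee_rot: [3.141, 0.001, -3.142]
wrist_force: [-0.1, -0.1, -6.8]
width: 0.0171
finger_force: 30.0
```

Emit:
servo_tool([
  [0,0,0.01,0,0,0,0],
  [0,0,0.02,0,0,0,0],
  [0,0,0.03,0,0,0,0],
  [0,0,0.04,0,0,0,0],
  [0,0,0.05,0,0,0,0],
  [0,0,0.05,0,0,0,0],
])

```text
time: 17.0
tool_pos: [0.5952, 0.2148, 0.2446]
ee_rot: [-3.141, -0.001, -3.142]
wrist_force: [-0.3, -0.1, -7.2]
width: 0.0172
finger_force: 30.0
```

Emit:
servo_tool([
  [0,0,0.01,0,0,0,0],
  [0,0,0.02,0,0,0,0],
  [0,0,0.03,0,0,0,0],
  [0,0,0.03,0,0,0,0],
  [0,0,0.03,0,0,0,0],
])

```text
time: 17.42
tool_pos: [0.5952, 0.2148, 0.2419]
ee_rot: [-3.142, -0.0, -3.142]
wrist_force: [-0.3, 0.0, -6.4]
width: 0.017
finger_force: 30.0
```

Emit:
servo_tool([
  [0,0,0.01,0,0,0,0],
  [0,0,0.02,0,0,0,0],
  [0,0,0.03,0,0,0,0],
  [0,0,0.03,0,0,0,0],
])

```text
time: 17.75
tool_pos: [0.5962, 0.2153, 0.2412]
ee_rot: [3.14, 0.004, -3.141]
wrist_force: [1.7, 1.4, -0.2]
width: 0.017
finger_force: 30.0
```

Emit:
servo_tool([
  [0,0,0.005,0,0,0,0],
  [0,0,0.01,0,0,0,0],
  [0,0,0.01,0,0,0,0],
  [0,0,0.01,0,0,0,0],
])

```text
time: 18.08
tool_pos: [0.5963, 0.2153, 0.2411]
ee_rot: [3.14, 0.006, -3.141]
wrist_force: [1.0, 2.3, 5.1]
width: 0.0171
finger_force: 30.0
```

Contact made. I'll release, rise and travel to the ramekin.

Emit:
servo_tool([
  [0,0,0,0,0,0,94],
  [0,0,0,0,0,0,94],
  [0,0,0,0,0,0,94],
  [0,0,0,0,0,0,94],
  [0,0,0,0,0,0,94],
  [0,0,0,0,0,0,94],
  [0,0,-0.3,0,0,0,94],
  [0,0,-0.6,0,0,0,94],
  [0,0,-0.9,0,0,0,94],
])

```text
time: 18.83
tool_pos: [0.5948, 0.2146, 0.328]
ee_rot: [-3.141, -0.003, 3.142]
wrist_force: [0.1, -0.0, 0.9]
width: 0.0736
finger_force: 0.0
```

Emit:
servo_tool([
  [0.3,-0.25,0,0,0,0,94],
  [0.6,-0.6,0,0,0,0,94],
  [0.8,-0.9,0,0,0,0,94],
  [1,-1,0,0,0,0,94],
])

```text
time: 19.17
tool_pos: [0.4941, 0.1117, 0.3284]
ee_rot: [-3.14, 0.0, 3.139]
wrist_force: [1.2, -0.3, 0.4]
width: 0.0935
finger_force: 0.0
```

Emit:
servo_tool([
  [0.2,-0.35,0,0,0,0,94],
  [0.2,-0.7,0,0,0,0,94],
  [0.2,-1,0,0,0,0,94],
])

```text
time: 19.42
tool_pos: [0.474, 0.0134, 0.3288]
ee_rot: [-3.141, 0.002, -3.141]
wrist_force: [1.2, -1.1, -0.6]
width: 0.0939
finger_force: 0.0
```

Emit:
servo_tool([
  [0,-0.4,0.2,0,0,0,94],
  [0,-0.8,0.5,0,0,0,94],
  [0,-1,0.8,0,0,0,94],
  [0,-1,1,0,0,0,94],
])

```text
time: 19.75
tool_pos: [0.4744, -0.089, 0.2257]
ee_rot: [-3.14, -0.002, 3.137]
wrist_force: [0.2, 0.9, -0.8]
width: 0.0942
finger_force: 0.0
```

Run:
```python
from h import *
o=robot.get_obs();print(o['time'],o['tool_pos'],o['ee_rot'],o['width'])
for c in ('wrist','top','side'):
    snap(c)
    for t in ['ramekin','pot','kettle']:
        d=robot.find_in(t,c)[:2]; print(c,t,[(x['extent'],x['conf']) for x in d])
        if t=='ramekin':
            for x in d: print(px2w(c,x['extent'][0],x['extent'][1],.076).round(3),px2w(c,x['extent'][0],x['extent'][1],.097).round(3))
```

```text
19.75 [ 0.4743968  -0.08902312  0.22572656] [-3.14006667e+00 -1.61965109e-03  3.13654847e+00] 0.09416376893171016
wrist ramekin [([179.4, 206.8, 84.0, 80.3], 0.65)]
[ 0.475 -0.175  0.076] [ 0.47  -0.169  0.097]
wrist pot []
wrist kettle []
top ramekin [([341.7, 236.6, 15.4, 5.8], 0.4)]
[ 0.461 -0.195  0.076] [ 0.459 -0.192  0.097]
top pot [([180.7, 164.3, 46.8, 46.8], 0.94), ([331.1, 203.7, 146.6, 91.8], 0.44)]
top kettle [([228.7, 191.9, 37.0, 45.4], 0.96), ([339.2, 159.9, 101.8, 3.5], 0.17)]
side ramekin [([263.4, 245.9, 23.4, 26.1], 0.85)]
[ 0.485 -0.177  0.076] [ 0.484 -0.199  0.097]
side pot [([305.8, 134.9, 39.4, 52.4], 0.7)]
side kettle [([289.4, 158.3, 39.8, 42.3], 0.64)]
```

Emit:
servo_tool([
  [-0.05,-0.4,0,0,0,0,94],
  [-0.05,-0.87,0,0,0,0,94],
  [-0.05,-0.87,0.1,0,0,0,94],
  [-0.05,-0.87,0.4,0,0,0,94],
  [-0.05,-0.87,0.8,0,0,0,94],
  [-0.05,-0.87,0.8,0,0,0,94],
])

```text
time: 20.85
tool_pos: [0.4741, -0.1691, 0.1379]
ee_rot: [3.133, -0.018, 3.141]
wrist_force: [-3.0, 1.3, -2.1]
width: 0.0937
finger_force: 0.0
```

Run:
```python
from h import *
o=robot.get_obs();print(o['time'],o['tool_pos'],o['ee_rot'],o['width'])
snap('wrist','w5.png');x=robot.find_in('ramekin','wrist')[0];print(x)
print(w2px('wrist',[[.479,-.176,.097],[.479+.0325,-.176,.097],[.479,-.176+.0325,.097],[.479-.0325,-.176,.097]]))
```

```text
20.85 [ 0.47407427 -0.16913831  0.13791327] [ 3.13253375 -0.01755206  3.14104415] 0.09372562289704538
{'extent': [266.5, 240.3, 105.4, 112.6], 'conf': 0.69}
[[272.9851454  235.42394874]
 [273.31357505 284.41348076]
 [325.87108134 235.35363313]
 [272.6521648  182.9646693 ]]
```

View pics/w5.png

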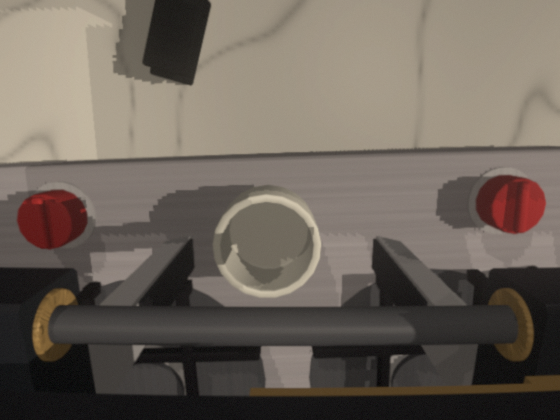

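The ramekin rim is centred at (268,246), about 7 mm further in x than predicted, so I take (0.485,-0.179). I'll descend and grip.

Emit:
servo_tool([
  [-0.11,-0.1,0,0,0,0,94],
  [-0.11,-0.1,0.2,0,0,0,94],
  [-0.11,-0.1,0.4,0,0,0,94],
  [-0.11,-0.1,0.57,0,0,0,94],
  [-0.11,-0.1,0.57,0,0,0,70],
  [-0.11,-0.1,0.57,0,0,0,50],
  [-0.11,-0.1,0.57,0,0,0,50],
  [-0.11,-0.1,0.57,0,0,0,50],
  [-0.11,-0.1,0.57,0,0,0,50],
  [-0.11,-0.1,0.57,0,0,0,50],
  [-0.11,-0.1,0.57,0,0,0,50],
  [-0.11,-0.1,0.57,0,0,0,50],
])

```text
time: 21.95
tool_pos: [0.4928, -0.1821, 0.0933]
ee_rot: [-3.141, 0.004, -3.141]
wrist_force: [0.5, 3.6, 6.1]
width: 0.0629
finger_force: 30.0
```

Emit:
servo_tool([
  [0,0,0,0,0,0,50],
  [0,0,0,0,0,0,50],
])

```text
time: 22.12
tool_pos: [0.4928, -0.1821, 0.0933]
ee_rot: [-3.141, 0.004, -3.141]
wrist_force: [-0.2, 2.4, 5.8]
width: 0.0628
finger_force: 30.0
```

Emit:
servo_tool([
  [0,0,-0.1,0,0,0,50],
  [0,0,-0.3,0,0,0,50],
  [0.1,0,-0.6,0,0,0,50],
  [0.2,0,-0.8,0,0,0,50],
  [0.2,0,-0.8,0,0,0,50],
  [0.2,0,-0.8,0,0,0,50],
])

```text
time: 22.62
tool_pos: [0.4718, -0.1828, 0.1722]
ee_rot: [-3.14, 0.003, 3.141]
wrist_force: [-0.7, 0.1, -1.4]
width: 0.0629
finger_force: 30.0
```

Run:
```python
from h import *
o=robot.get_obs();print(o['time'],o['tool_pos'],o['ee_rot'],o['width'],o['wrist_force'])
snap('wrist');x=robot.find_in('ramekin','wrist');print(x[:1])
b=o['tool_pos']
for dz in(-.002,.003,.008):print(w2px('wrist',[[b[0]+.0325*np.cos(a),b[1]+.0325*np.sin(a),b[2]-dz] for a in (0,1.57,3.14,4.71)]).round().tolist())
```

```text
22.6167 [ 0.47178275 -0.18276459  0.17216299] [-3.13990145e+00  2.76986705e-03  3.14106900e+00] 0.06290677828390494 [-0.70470631  0.09885421 -1.41568471]
[{'extent': [281.7, 232.1, 138.8, 136.6], 'conf': 0.87}]
[[279.0, 333.0], [348.0, 272.0], [279.0, 204.0], [209.0, 272.0]]
[[279.0, 328.0], [346.0, 268.0], [279.0, 202.0], [211.0, 267.0]]
[[279.0, 323.0], [344.0, 264.0], [279.0, 199.0], [213.0, 264.0]]
```

Emit:
servo_tool([
  [0.1,0.2,-0.2,0,0,0,50],
  [0.15,0.45,-0.3,0,0,0,50],
  [0.15,0.75,-0.3,0,0,0,50],
  [0.15,1,-0.3,0,0,0,50],
])

```text
time: 23.05
tool_pos: [0.4558, -0.0808, 0.1996]
ee_rot: [3.14, -0.002, 3.141]
wrist_force: [-0.1, -0.1, -2.0]
width: 0.0627
finger_force: 30.0
```

Emit:
servo_tool([
  [0,0.3,0,0,0,0,50],
  [0,0.65,0,0,0,0,50],
  [0,1,0,0,0,0,50],
])

```text
time: 23.3
tool_pos: [0.4554, 0.0192, 0.1985]
ee_rot: [3.141, -0.004, 3.141]
wrist_force: [1.5, -0.3, -0.6]
width: 0.0627
finger_force: 30.0
```

Emit:
servo_tool([
  [0,0.3,0,0,0,0,50],
  [0,0.65,0,0,0,0,50],
  [0,1,0,0,0,0,50],
])

```text
time: 23.55
tool_pos: [0.4553, 0.1193, 0.1985]
ee_rot: [-3.141, -0.004, 3.141]
wrist_force: [1.0, 0.0, -1.8]
width: 0.0629
finger_force: 30.0
```

Emit:
servo_tool([
  [0,0.3,0,0,0,0,50],
  [0,0.65,0,0,0,0,50],
  [0,1,0,0,0,0,50],
])

```text
time: 23.8
tool_pos: [0.4553, 0.2193, 0.1984]
ee_rot: [-3.14, -0.004, -3.142]
wrist_force: [-0.4, -0.7, -1.7]
width: 0.0628
finger_force: 30.0
```

Emit:
servo_tool([
  [0,0.3,0,0,0,0,50],
  [0,0.65,0,0,0,0,50],
  [0,1,0,0,0,0,50],
])

```text
time: 24.05
tool_pos: [0.4553, 0.3192, 0.1981]
ee_rot: [-3.139, -0.004, -3.141]
wrist_force: [1.7, -0.5, -1.3]
width: 0.0626
finger_force: 30.0
```

Emit:
servo_tool([
  [-0.1,0.2,0,0,0,0,50],
  [-0.3,0.4,0,0,0,0,50],
  [-0.43,0.53,0.2,0,0,0,50],
  [-0.43,0.53,0.4,0,0,0,50],
  [-0.43,0.53,0.6,0,0,0,50],
  [-0.43,0.53,0.7,0,0,0,50],
  [-0.43,0.53,0.75,0,0,0,50],
  [-0.43,0.53,0.75,0,0,0,50],
  [-0.43,0.53,0.75,0,0,0,50],
])

```text
time: 24.8
tool_pos: [0.4994, 0.3708, 0.1262]
ee_rot: [3.142, 0.0, 3.141]
wrist_force: [0.1, -0.2, -1.9]
width: 0.0627
finger_force: 30.0
```

Emit:
servo_tool([
  [0,0,0.03,0,0,0,50],
  [0,0,0.06,0,0,0,50],
  [0,0,0.08,0,0,0,50],
  [0,0,0.1,0,0,0,50],
  [0,0,0.11,0,0,0,50],
  [0,0,0.11,0,0,0,50],
])

```text
time: 25.3
tool_pos: [0.4992, 0.3707, 0.1148]
ee_rot: [-3.141, -0.0, 3.142]
wrist_force: [-0.3, -1.0, -0.3]
width: 0.0625
finger_force: 30.0
```

Emit:
servo_tool([
  [0,0,0.01,0,0,0,50],
  [0,0,0.02,0,0,0,50],
  [0,0,0.03,0,0,0,50],
  [0,0,0.03,0,0,0,50],
])

```text
time: 25.63
tool_pos: [0.4994, 0.3709, 0.1133]
ee_rot: [3.141, 0.001, -3.142]
wrist_force: [-2.3, -1.5, 4.0]
width: 0.0625
finger_force: 30.0
```

Emit:
servo_tool([
  [0,0,0,0,0,0,94],
  [0,0,0,0,0,0,94],
  [0,0,0,0,0,0,94],
  [0,0,0,0,0,0,94],
  [0,0,-0.3,0,0,0,94],
  [0,0,-0.6,0,0,0,94],
  [0.2,0,-0.9,0,0,0,94],
  [0.5,-0.2,-0.9,0,0,0,94],
  [0.8,-0.5,-0.9,0,0,0,94],
  [1,-0.8,-0.9,0,0,0,94],
  [1,-1,-0.9,0,0,0,94],
])

```text
time: 26.55
tool_pos: [0.3958, 0.2693, 0.2021]
ee_rot: [-3.141, -0.001, -3.139]
wrist_force: [0.8, 0.4, -0.0]
width: 0.0938
finger_force: 0.0
```

Emit:
servo_tool([
  [0.2,-0.35,0,0,0,0,94],
  [0.2,-0.7,0,0,0,0,94],
  [0.2,-1,0,0,0,0,94],
])

```text
time: 26.8
tool_pos: [0.3783, 0.1694, 0.202]
ee_rot: [-3.141, 0.001, -3.14]
wrist_force: [0.8, -0.3, 0.0]
width: 0.0941
finger_force: 0.0
```

Emit:
servo_tool([
  [0.2,-0.35,0,0,0,0,94],
  [0.2,-0.7,0,0,0,0,94],
  [0.2,-1,0,0,0,0,94],
])

```text
time: 27.05
tool_pos: [0.3585, 0.0692, 0.2022]
ee_rot: [-3.141, 0.001, -3.141]
wrist_force: [0.8, 0.6, -0.6]
width: 0.094
finger_force: 0.0
```

Emit:
servo_tool([
  [0.2,-0.35,0,0,0,0,94],
  [0.2,-0.7,0,0,0,0,94],
  [0.2,-1,0,0,0,0,94],
])

```text
time: 27.3
tool_pos: [0.3385, -0.0309, 0.2022]
ee_rot: [-3.141, 0.002, 3.141]
wrist_force: [0.9, -0.1, 0.5]
width: 0.0942
finger_force: 0.0
```

Emit:
servo_tool([
  [0,-0.35,0,0,0,0,94],
  [0,-0.7,0,0,0,0,94],
  [0,-1,0,0,0,0,94],
])

```text
time: 27.55
tool_pos: [0.3389, -0.1313, 0.2021]
ee_rot: [-3.141, 0.001, 3.141]
wrist_force: [-0.2, 0.4, -0.3]
width: 0.0942
finger_force: 0.0
```

Emit:
servo_tool([
  [0,-0.35,0,0,0,0,94],
  [0,-0.7,0,0,0,0,94],
  [0,-1,0,0,0,0.06,94],
  [0,-1,0,0,0,0.13,94],
  [0,-1,0,0,0,0.19,94],
  [0,-1,0,0,0,0.19,94],
  [0,-1,0,0,0,0.19,94],
])

```text
time: 28.13
tool_pos: [0.3393, -0.2293, 0.2019]
ee_rot: [3.141, -0.0, 2.845]
wrist_force: [-0.3, 0.5, -0.7]
width: 0.094
finger_force: 0.0
```

Run:
```python
from h import *
o=robot.get_obs();print(o['time'],o['tool_pos'],o['ee_rot'],o['width'])
for c in ('wrist','top','side'):
    snap(c,'w6.png' if c=='wrist' else None)
    for t in ['clip_a','ramekin','pot','kettle']:
        d=robot.find_in(t,c)[:2]; print(c,t,[(x['extent'],round(x['conf'],2)) for x in d])
        z={'clip_a':.014,'ramekin':.1,'pot':.15,'kettle':.15}[t]
        for x in d: print('   ',px2w(c,*x['extent'][:2],z).round(3))
```

```text
28.1333 [ 0.3392621  -0.22928752  0.20186803] [ 3.14142355e+00 -5.78462048e-05  2.84531883e+00] 0.0939679009419503
wrist clip_a [([264.5, 197.8, 40.8, 63.9], 0.87), ([145.8, 381.4, 37.0, 28.9], 0.63)]
    [ 0.338 -0.246  0.014]
    [ 0.503 -0.442  0.014]
wrist ramekin []
wrist pot []
wrist kettle []
top clip_a [([408.8, 223.2, 14.4, 22.5], 0.59)]
    [ 0.521 -0.458  0.014]
top ramekin [([183.2, 226.9, 21.3, 17.8], 0.68)]
    [0.487 0.373 0.1  ]
top pot [([181.1, 165.5, 42.4, 47.6], 0.65)]
    [0.7   0.381 0.15 ]
top kettle [([202.9, 248.8, 88.9, 33.1], 0.15)]
    [0.405 0.291 0.15 ]
side clip_a [([287.0, 331.7, 21.3, 22.0], 0.57), ([219.1, 279.8, 24.4, 13.3], 0.55)]
    [ 0.529 -0.461  0.014]
    [ 0.339 -0.249  0.014]
side ramekin [([254.8, 150.1, 12.3, 16.7], 0.67), ([238.9, 173.0, 28.8, 52.0], 0.33)]
    [0.487 0.361 0.1  ]
    [0.418 0.204 0.1  ]
side pot [([306.5, 132.0, 40.4, 50.2], 0.7)]
    [0.704 0.394 0.15 ]
side kettle [([287.6, 158.2, 43.7, 41.8], 0.9)]
    [0.605 0.208 0.15 ]
```

View pics/w6.png

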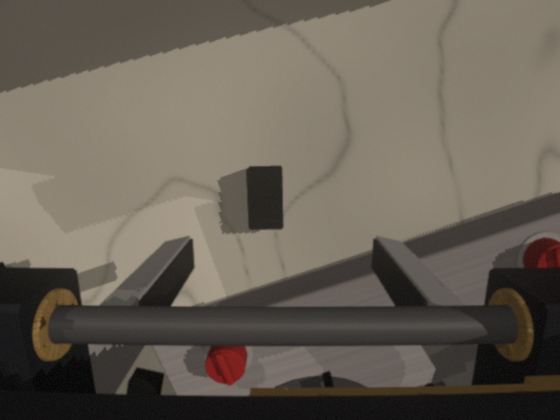

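The clip is axis-aligned with the jaws at (265,197), and all views put it at (0.339,-0.247). Descend and grip.

Emit:
servo_tool([
  [-0.05,-0.17,0.3,0,0,0,94],
  [-0.05,-0.17,0.6,0,0,0,80],
  [-0.05,-0.17,1,0,0,0,70],
  [-0.05,-0.17,1,0,0,0,70],
])

```text
time: 29.22
tool_pos: [0.3338, -0.242, 0.093]
ee_rot: [3.133, -0.017, 2.843]
wrist_force: [-0.8, 1.1, -1.1]
width: 0.0777
finger_force: 0.0
```

Emit:
servo_tool([
  [0,0,0.3,0,0,0,70],
  [0,0,0.5,0,0,0,70],
  [0,0,0.7,0,0,0,70],
  [0,0,0.79,0,0,0,70],
  [0,0,0.79,0,0,0,10],
  [0,0,0.79,0,0,0,10],
  [0,0,0.79,0,0,0,10],
  [0,0,0.79,0,0,0,10],
  [0,0,0.79,0,0,0,10],
  [0,0,0.79,0,0,0,10],
  [0,0,0.79,0,0,0,10],
  [0,0,0.79,0,0,0,10],
])

```text
time: 30.22
tool_pos: [0.3397, -0.2474, 0.024]
ee_rot: [-3.141, 0.002, 2.843]
wrist_force: [-0.2, -0.1, 5.4]
width: 0.0333
finger_force: 30.0
```

Emit:
servo_tool([
  [0,0,0,0,0,0,10],
  [0,0,0,0,0,0,10],
  [0,0,-0.4,0,0,0,10],
  [0,0,-0.8,0,0,0,10],
  [0,0,-1,0,0,-0.06,10],
  [0,0,-1,0,0,-0.13,10],
  [0,0,-1,0,0,-0.19,10],
  [0,0,-1,0,0,-0.19,10],
])

```text
time: 30.88
tool_pos: [0.3391, -0.2469, 0.1231]
ee_rot: [-3.141, 0.0, -3.14]
wrist_force: [-0.1, -0.0, -1.5]
width: 0.0335
finger_force: 30.0
```

Emit:
servo_tool([
  [0,0.35,-0.1,0,0,0,10],
  [0,0.7,-0.1,0,0,0,10],
  [0,1,-0.1,0,0,0,10],
])

```text
time: 31.13
tool_pos: [0.3386, -0.1455, 0.1325]
ee_rot: [3.14, -0.001, 3.137]
wrist_force: [0.3, 0.4, -0.3]
width: 0.0336
finger_force: 30.0
```

Emit:
servo_tool([
  [0,0.35,0,0,0,0,10],
  [0,0.7,0,0,0,0,10],
  [0,1,0,0,0,0,10],
])

```text
time: 31.38
tool_pos: [0.3382, -0.045, 0.1322]
ee_rot: [3.141, -0.001, 3.139]
wrist_force: [1.2, -0.4, -0.4]
width: 0.0337
finger_force: 30.0
```

Emit:
servo_tool([
  [0,0.35,0,0,0,0,10],
  [0,0.7,0,0,0,0,10],
  [0,1,0,0,0,0,10],
])

```text
time: 31.63
tool_pos: [0.3381, 0.055, 0.1323]
ee_rot: [3.141, -0.001, 3.139]
wrist_force: [1.1, -0.0, -0.0]
width: 0.0339
finger_force: 30.0
```

Emit:
servo_tool([
  [0,0.35,0,0,0,0,10],
  [0,0.7,0,0,0,0,10],
  [0,1,0,0,0,0,10],
])

```text
time: 31.88
tool_pos: [0.3381, 0.155, 0.1323]
ee_rot: [3.142, -0.001, 3.14]
wrist_force: [1.1, -0.3, 0.0]
width: 0.0333
finger_force: 30.0
```

Emit:
servo_tool([
  [-0.2,0.35,0,0,0,0,10],
  [-0.5,0.7,0,0,0,0,10],
  [-0.76,1,0,0,0,0,10],
  [-0.76,1,0,0,0,0,10],
  [-0.76,1,0,0,0,0,10],
  [-0.76,1,0.5,0,0,0,10],
  [-0.76,1,0.8,0,0,0,10],
  [-0.76,1,0.9,0,0,0,10],
  [-0.76,1,0.9,0,0,0,10],
])

```text
time: 32.63
tool_pos: [0.412, 0.251, 0.0403]
ee_rot: [-3.138, -0.007, 3.14]
wrist_force: [0.5, -0.0, -0.5]
width: 0.0338
finger_force: 30.0
```

Run:
```python
from h import *
o=robot.get_obs();print(o['time'],o['tool_pos'],o['width'],o['wrist_force'])
snap('wrist','w7.png')
# predicted drawer features
print(w2px('wrist',[[.357,.25,.058],[.369,.25,.05],[.463,.25,.075]]))
```

```text
32.6333 [0.41198663 0.25099493 0.04026539] 0.03379707226682278 [ 0.49344983 -0.02099922 -0.48295782]
[[275.0304908  147.90124754]
 [275.59495557 174.84460409]
 [275.94531551 400.96605598]]
```

View pics/w7.png

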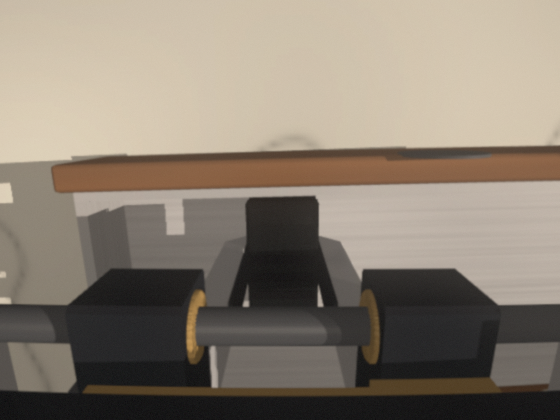

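The clip hangs over the drawer floor at (283,240), clear of the front panel (row 185). I'll release and fetch the second clip.

Emit:
servo_tool([
  [0,0,0,0,0,0,60],
  [0,0,0,0,0,0,60],
  [0,0,0,0,0,0,60],
  [0,0,0,0,0,0,60],
  [0,0,-0.4,0,0,0,60],
  [0,0,-0.8,0,0,0,60],
  [0,0,-1,0,0,0,60],
  [0.3,-0.3,-1,0,0,0,60],
  [0.3,-0.6,-1,0,0,0,60],
  [0.3,-1,-1,0,0,0,60],
])

```text
time: 33.52
tool_pos: [0.3846, 0.1535, 0.1443]
ee_rot: [3.14, 0.003, -3.137]
wrist_force: [1.0, -0.5, -0.0]
width: 0.0603
finger_force: 0.0
```

Emit:
servo_tool([
  [0,-0.4,-0.2,0,0,0,60],
  [0,-0.8,-0.3,0,0,0,60],
  [0,-1,-0.3,0,0,0,60],
])

```text
time: 33.77
tool_pos: [0.3862, 0.0502, 0.1765]
ee_rot: [-3.14, 0.007, 3.14]
wrist_force: [0.3, 1.1, -0.4]
width: 0.06
finger_force: 0.0
```

Emit:
servo_tool([
  [0,-0.4,0,0,0,0,60],
  [0,-0.8,0,0,0,0,60],
  [0,-1,0,0,0,0,60],
])

```text
time: 34.02
tool_pos: [0.385, -0.0503, 0.1742]
ee_rot: [-3.139, 0.002, 3.139]
wrist_force: [1.2, 0.8, 0.6]
width: 0.0597
finger_force: 0.0
```

Emit:
servo_tool([
  [0,-0.4,0,0,0,0,60],
  [0,-0.8,0,0,0,0,60],
  [0,-1,0,0,0,0,60],
])

```text
time: 34.27
tool_pos: [0.3849, -0.1505, 0.1739]
ee_rot: [-3.139, 0.001, 3.139]
wrist_force: [1.6, 0.3, -1.0]
width: 0.06
finger_force: 0.0
```

Emit:
servo_tool([
  [0,-0.4,0,0,0,0,60],
  [0,-0.8,0,0,0,0,60],
  [0,-1,0,0,0,0,60],
])

```text
time: 34.52
tool_pos: [0.3847, -0.2508, 0.1738]
ee_rot: [-3.139, 0.001, 3.139]
wrist_force: [-0.8, 0.1, 0.6]
width: 0.0598
finger_force: 0.0
```

Emit:
servo_tool([
  [-0.3,-0.3,0,0,0,0,60],
  [-0.6,-0.6,0,0,0,0,60],
  [-0.8,-1,0,0,0,0,60],
])

```text
time: 34.77
tool_pos: [0.465, -0.3436, 0.1738]
ee_rot: [-3.141, 0.002, -3.14]
wrist_force: [0.9, 0.7, 0.9]
width: 0.0601
finger_force: 0.0
```

Emit:
servo_tool([
  [-0.2,-0.3,0,0,0,0.07,60],
  [-0.4,-0.6,0,0,0,0.14,60],
  [-0.6,-0.9,0,0,0,0.2,60],
  [-0.6,-0.9,0,0,0,0.255,60],
  [-0.6,-0.9,0,0,0,0.255,60],
  [-0.6,-0.9,0,0,0,0.255,60],
  [-0.6,-0.9,0,0,0,0.255,60],
  [-0.6,-0.9,0,0,0,0.255,60],
])

```text
time: 35.43
tool_pos: [0.523, -0.4322, 0.1747]
ee_rot: [-3.141, 0.002, 2.743]
wrist_force: [0.8, -0.8, 0.1]
width: 0.0603
finger_force: 0.0
```

Run:
```python
from h import *
o=robot.get_obs();print(o['time'],o['tool_pos'],o['ee_rot'],o['width'])
im=snap('wrist'); cv2.imwrite('pics/w8.png',im[:,:,::-1])
for t in ['clip_a','skimmer']:
    for x in robot.find_in(t,'wrist')[:2]: print(t,x,px2w('wrist',*x['extent'][:2],.014).round(3))
g=cv2.cvtColor(im,cv2.COLOR_RGB2GRAY); m=((g<45)).astype(np.uint8); m[235:]=0
n,l,s,c=cv2.connectedComponentsWithStats(m)
for i in range(1,n):
    if s[i,4]>300:
        pts=np.argwhere(l==i)[:,::-1].astype(np.float32); print(s[i],cv2.minAreaRect(pts))
print('skimmer',[px2w('top',u,v,.01).round(3)[:2] for u,v in[(419,197),(432,223)]])
```

```text
35.4333 [ 0.52297339 -0.43218854  0.17466316] [-3.14095647e+00  1.88160705e-03  2.74293362e+00] 0.060266168906707177
clip_a {'extent': [261.2, 208.4, 42.0, 73.5], 'conf': 0.97} [ 0.524 -0.453  0.014]
skimmer {'extent': [162.0, 203.3, 203.8, 330.1], 'conf': 0.82} [ 0.484 -0.535  0.014]
[ 58  40  24  43 336] ((74.30000305175781, 60.100006103515625), (44.27414321899414, 15.65247631072998), 63.43495178222656)
[ 391  105  169  130 5938] ((475.0, 169.5), (129.0, 168.0), 90.0)
[ 243  175   38   60 1110] ((261.121337890625, 204.12020874023438), (32.38306427001953, 58.959049224853516), 7.853313446044922)
skimmer [array([ 0.624, -0.502]), array([ 0.524, -0.549])]
```

Emit:
servo_tool([
  [-0.1,-0.21,0.2,0,0,0,60],
  [-0.1,-0.21,0.5,0,0,0,60],
  [-0.1,-0.21,0.8,0,0,0,60],
  [-0.1,-0.21,0.8,0,0,0,60],
  [-0.1,-0.21,0.8,0,0,0,60],
])

```text
time: 36.0
tool_pos: [0.5229, -0.4548, 0.091]
ee_rot: [3.14, -0.005, 2.741]
wrist_force: [0.1, -0.1, 0.4]
width: 0.0598
finger_force: 0.0
```

Emit:
servo_tool([
  [0,0,0.3,0,0,0,60],
  [0,0,0.5,0,0,0,60],
  [0,0,0.65,0,0,0,60],
  [0,0,0.72,0,0,0,60],
  [0,0,0.72,0,0,0,10],
  [0,0,0.72,0,0,0,10],
  [0,0,0.72,0,0,0,10],
  [0,0,0.72,0,0,0,10],
  [0,0,0.72,0,0,0,10],
  [0,0,0.72,0,0,0,10],
  [0,0,0.72,0,0,0,10],
])

```text
time: 36.92
tool_pos: [0.5251, -0.457, 0.0235]
ee_rot: [-3.14, 0.004, 2.741]
wrist_force: [0.8, 0.6, 5.6]
width: 0.0349
finger_force: 28.7
```

Emit:
servo_tool([
  [0,0,-0.2,0,0,0,10],
  [0,0,-0.5,0,0,0,10],
  [0,0,-0.8,0,0,0,10],
  [0,0,-1,0,0,-0.07,10],
  [0,0,-1,0,0,-0.14,10],
  [0,0,-1,0,0,-0.2,10],
  [0,0,-1,0,0,-0.255,10],
  [0,0,-1,0,0,-0.255,10],
])

```text
time: 37.58
tool_pos: [0.5239, -0.4561, 0.1208]
ee_rot: [3.141, -0.0, -3.14]
wrist_force: [0.1, -0.4, -0.3]
width: 0.0348
finger_force: 28.7
```

Emit:
servo_tool([
  [0.3,0.2,-0.2,0,0,0,10],
  [0.6,0.4,-0.3,0,0,0,10],
  [0.8,0.7,-0.3,0,0,0,10],
  [1,1,-0.3,0,0,0,10],
])

```text
time: 37.92
tool_pos: [0.423, -0.3559, 0.1513]
ee_rot: [-3.141, 0.001, 3.138]
wrist_force: [1.3, -0.1, -0.3]
width: 0.0347
finger_force: 28.7
```

Emit:
servo_tool([
  [0.3,0.3,0,0,0,0,10],
  [0.35,0.65,0,0,0,0,10],
  [0.35,1,0,0,0,0,10],
])

```text
time: 38.17
tool_pos: [0.3869, -0.2548, 0.1507]
ee_rot: [3.141, -0.001, 3.136]
wrist_force: [0.8, 0.4, -0.4]
width: 0.0349
finger_force: 28.7
```

Emit:
servo_tool([
  [0,0.35,0,0,0,0,10],
  [0,0.7,0,0,0,0,10],
  [0,1,0,0,0,0,10],
])

```text
time: 38.42
tool_pos: [0.3883, -0.1541, 0.1509]
ee_rot: [3.141, 0.0, 3.139]
wrist_force: [1.0, -0.6, -0.3]
width: 0.0344
finger_force: 28.7
```

Emit:
servo_tool([
  [0,0.35,0,0,0,0,10],
  [0,0.7,0,0,0,0,10],
  [0,1,0,0,0,0,10],
])

```text
time: 38.67
tool_pos: [0.3884, -0.0542, 0.151]
ee_rot: [3.141, 0.0, 3.139]
wrist_force: [1.1, 0.0, -0.1]
width: 0.0345
finger_force: 28.7
```

Emit:
servo_tool([
  [0,0.35,0,0,0,0,10],
  [0,0.7,0,0,0,0,10],
  [0,1,0,0,0,0,10],
])

```text
time: 38.92
tool_pos: [0.3884, 0.0458, 0.1511]
ee_rot: [3.141, 0.0, 3.14]
wrist_force: [0.6, 1.0, -0.7]
width: 0.0348
finger_force: 28.7
```

Emit:
servo_tool([
  [0,0.35,0,0,0,0,10],
  [0,0.7,0,0,0,0,10],
  [0,1,0,0,0,0,10],
])

```text
time: 39.17
tool_pos: [0.3884, 0.1459, 0.1511]
ee_rot: [3.141, 0.0, 3.14]
wrist_force: [0.8, -0.6, -0.4]
width: 0.0346
finger_force: 28.7
```

Emit:
servo_tool([
  [0,0.35,0,0,0,0,10],
  [0,0.7,0,0,0,0,10],
  [0,1,0,0,0,0,10],
])

```text
time: 39.42
tool_pos: [0.3885, 0.2459, 0.151]
ee_rot: [3.141, 0.0, 3.14]
wrist_force: [0.4, 0.1, -0.5]
width: 0.0344
finger_force: 28.7
```

Emit:
servo_tool([
  [0,0.35,0,0,0,0,10],
  [-0.15,0.7,0,0,0,0,10],
  [-0.25,1,0,0,0,0,10],
  [-0.25,1,0,0,0,0,10],
  [-0.25,1,0,0,0,0,10],
  [-0.25,1,0,0,0,0,10],
])

```text
time: 39.92
tool_pos: [0.4136, 0.3431, 0.1505]
ee_rot: [-3.14, -0.001, 3.141]
wrist_force: [-0.0, -0.5, -1.3]
width: 0.0344
finger_force: 28.7
```

Emit:
servo_tool([
  [0,0,0.3,0,0,0,10],
  [0,0,0.6,0,0,0,10],
  [0,0,0.9,0,0,0,10],
  [0,0,1,0,0,0,10],
  [0,0,1,0,0,0,10],
])

```text
time: 40.33
tool_pos: [0.4117, 0.3411, 0.048]
ee_rot: [-3.137, -0.006, 3.14]
wrist_force: [0.2, 0.6, -0.6]
width: 0.0345
finger_force: 28.7
```

Emit:
servo_tool([
  [0,0,0.1,0,0,0,10],
  [0,0,0.1,0,0,0,10],
  [0,0,0.1,0,0,0,55],
  [0,0,0.1,0,0,0,55],
  [0,0,0.1,0,0,0,55],
  [0,0,0.1,0,0,0,55],
  [0,0,-0.3,0,0,0,55],
  [0,0,-0.6,0,0,0,55],
  [0,0,-0.9,0,0,0,0],
  [0.4,-0.4,-0.9,0,0,0,0],
  [0.8,-0.8,-0.9,0,0,0,0],
  [1,-1,-0.9,0,0,0,0],
])

```text
time: 41.33
tool_pos: [0.3253, 0.255, 0.1421]
ee_rot: [3.141, 0.002, -3.141]
wrist_force: [0.3, -0.5, 0.1]
width: 0.0316
finger_force: 0.0
```

Emit:
servo_tool([
  [0.1,-0.1,0,0,0,0,0],
  [0.1,-0.1,0.4,0,0,0,0],
  [0.1,-0.1,0.8,0,0,0,0],
  [0.1,-0.1,0.95,0,0,0,0],
  [0.1,-0.1,0.95,0,0,0,0],
  [0.1,-0.1,0.95,0,0,0,0],
  [0.1,-0.1,0.95,0,0,0,0],
])

```text
time: 41.92
tool_pos: [0.317, 0.2463, 0.0479]
ee_rot: [3.14, 0.003, -3.141]
wrist_force: [0.3, 0.2, -0.1]
width: 0.0004
finger_force: 0.0
```

Run:
```python
from h import *
o=robot.get_obs();print(o['time'],o['tool_pos'],o['width'],o['wrist_force'])
for c in('side','top','wrist'):
    snap(c)
    for t in ['clip_a','drawer_front','ramekin','kettle','pot']: print(c,t,[(x['extent'],round(x['conf'],2)) for x in robot.find_in(t,c)[:2]])
```

```text
41.9167 [0.3169803  0.24629034 0.04788399] 0.0003943610154369357 [ 0.26746311  0.22595957 -0.08091019]
side clip_a [([239.7, 181.8, 18.8, 13.2], 0.71)]
side drawer_front [([239.4, 174.9, 30.6, 52.4], 0.98), ([335.5, 213.6, 44.8, 132.1], 0.5)]
side ramekin [([255.1, 152.6, 21.1, 18.4], 0.63), ([236.9, 173.7, 29.6, 56.7], 0.23)]
side kettle [([288.8, 159.2, 36.8, 46.1], 0.84)]
side pot [([305.5, 134.3, 41.8, 49.5], 0.58)]
top clip_a [([195.1, 248.7, 11.1, 18.2], 0.71), ([219.1, 248.4, 11.8, 16.0], 0.66)]
top drawer_front [([201.4, 251.2, 87.8, 34.7], 0.78), ([334.9, 160.9, 123.9, 3.2], 0.24)]
top ramekin [([184.9, 229.1, 21.9, 17.0], 0.58)]
top kettle [([228.4, 191.5, 38.7, 49.0], 0.6)]
top pot [([180.1, 163.2, 45.9, 51.0], 0.58), ([227.5, 190.9, 40.6, 49.1], 0.47)]
wrist clip_a [([454.5, 384.8, 84.3, 22.8], 0.85)]
wrist drawer_front [([329.4, 347.4, 461.2, 91.8], 0.75)]
wrist ramekin []
wrist kettle []
wrist pot []
```

Both clips are in the drawer. Push it home.

Emit:
servo_tool([
  [-0.1,-0.16,0,0,0,0,0],
  [-0.2,-0.16,0,0,0,0,0],
  [-0.3,-0.16,0,0,0,0,0],
  [-0.4,-0.16,0,0,0,0,0],
  [-0.5,-0.16,0,0,0,0,0],
  [-0.6,-0.16,0,0,0,0,0],
  [-0.7,-0.16,0,0,0,0,0],
  [-0.8,-0.16,0,0,0,0,0],
  [-0.9,-0.16,0,0,0,0,0],
  [-1,-0.16,0,0,0,0,0],
])

```text
time: 43.65
tool_pos: [0.4166, 0.2296, 0.0459]
ee_rot: [3.142, -0.0, -3.141]
wrist_force: [-0.3, 0.7, -0.7]
width: 0.0004
finger_force: 0.5
```

Emit:
servo_tool([
  [-0.08,0,0,0,0,0,0],
  [-0.16,0,0,0,0,0,0],
  [-0.22,0,0,0,0,0,0],
  [-0.22,0,0,0,0,0,0],
])

```text
time: 43.98
tool_pos: [0.4392, 0.2293, 0.0462]
ee_rot: [-3.142, 0.001, 3.141]
wrist_force: [0.3, -1.3, -0.8]
width: 0.0004
finger_force: 0.0
```

Emit:
servo_tool([
  [-0.05,0,0,0,0,0,0],
  [-0.1,0,0,0,0,0,0],
  [-0.1,0,0,0,0,0,0],
])

```text
time: 44.23
tool_pos: [0.447, 0.2294, 0.0459]
ee_rot: [-3.141, -0.002, -3.141]
wrist_force: [-3.2, -0.3, 1.4]
width: 0.0005
finger_force: 1.5
```

Emit:
servo_tool([
  [-0.04,0,0,0,0,0,0],
  [-0.06,0,0,0,0,0,0],
  [-0.06,0,0,0,0,0,0],
])

```text
time: 44.48
tool_pos: [0.4546, 0.2295, 0.0461]
ee_rot: [3.142, 0.002, -3.142]
wrist_force: [0.0, 0.9, -0.0]
width: 0.0002
finger_force: 0.0
```

Emit:
servo_tool([
  [-0.04,0,0,0,0,0,0],
  [-0.06,0,0,0,0,0,0],
  [-0.06,0,0,0,0,0,0],
])

```text
time: 44.73
tool_pos: [0.4557, 0.2295, 0.0461]
ee_rot: [-3.141, -0.01, -3.141]
wrist_force: [-13.2, -0.8, 9.3]
width: 0.0003
finger_force: 6.6
```

Run:
```python
from h import *
o=robot.get_obs();print(o['time'],o['tool_pos'],o['wrist_force'])
snap('side')
print(robot.find_in('drawer_front','side')[:1])
for x in(.446,.452,.458,.464): print(x,w2px('side',[[x,.158,.058],[x,.482,.058]]).round(1).tolist())
```

```text
44.7333 [0.45569292 0.2294521  0.04611305] [-13.15692277  -0.83260354   9.29829454]
[{'extent': [256.5, 124.2, 3.3, 9.9], 'conf': 0.71}]
0.446 [[247.5, 188.5], [244.5, 144.2]]
0.452 [[249.1, 188.4], [245.9, 144.1]]
0.458 [[250.6, 188.3], [247.3, 144.0]]
0.464 [[252.2, 188.2], [248.7, 143.9]]
```

The drawer is home: the catch passed, then a hard stop at 13 N. The stay geometry puts the hinge at cooker x = 0.143 m, so the pin is near (0.611,0.08,0.097). I'll retreat and reorient.

Emit:
servo_tool([
  [0.4,0,0,0,0,0,0],
  [0.8,0,0,0,0,0,0],
  [1,0,-0.3,0,0,0,0],
  [1,-0.2,-0.7,0,0,0.07,0],
  [1,-0.4,-1,0,0,0.14,0],
  [1,-0.6,-1,0,0,0.21,20],
  [1,-0.8,-1,0,0,0.28,40],
  [1,-0.8,-1,0,0,0.35,40],
  [1,-0.8,-1,0,0,0.42,40],
  [1,-0.8,-1,0,0,0.49,40],
  [1,-0.8,-1,0,0,0.5,40],
])

```text
time: 45.75
tool_pos: [0.3604, 0.1492, 0.1465]
ee_rot: [3.14, 0.001, 2.353]
wrist_force: [-0.4, 0.4, 0.7]
width: 0.0371
finger_force: 0.0
```

Emit:
servo_tool([
  [0,0,-0.2,0,0,0.07,40],
  [0,0,-0.5,0,0,0.14,40],
  [0,0,-0.8,0,0,0.21,40],
  [0,0,-1,0,0,0.28,40],
  [0,0,-1,0,0,0.35,40],
  [0,0,-1,0,0,0.42,40],
  [0,0,-1,0,0,0.49,40],
  [0,0,-1,0,0,0.5,40],
  [0,0,-1,0,0,0.5,40],
])

```text
time: 46.5
tool_pos: [0.3599, 0.1494, 0.2461]
ee_rot: [3.141, 0.0, 1.574]
wrist_force: [0.2, -0.8, 0.6]
width: 0.0401
finger_force: 0.0
```

Emit:
servo_tool([
  [0,0,0,-0.07,0,0,40],
  [0,0,0,-0.14,0,0,40],
  [0,0,0,-0.21,0,0,40],
  [0,0,0,-0.28,0,0,40],
  [0,0,0,-0.318,0,0,40],
  [0,0,0,-0.318,0,0,40],
])

```text
time: 47.0
tool_pos: [0.3576, 0.1496, 0.2449]
ee_rot: [2.641, 0.001, 1.576]
wrist_force: [0.3, 1.1, -0.6]
width: 0.0399
finger_force: 0.0
```

```bash
cat >> h.py <<'E'
def rel(p):
    o=robot.get_obs(); M=R.from_euler('xyz',o['ee_rot'])
    return (M.inv().apply(np.array(p)-o['tool_pos'])*10).round(2)
E
python3 - <<'E'
from h import *
o=robot.get_obs();print(o['time'],o['tool_pos'],o['ee_rot'],o['joint_positions'],o['width'])
print(R.from_euler('xyz',o['ee_rot']).as_matrix().round(3))
for c in('top','side'):
    snap(c); print(c,[(x['extent'],x['conf']) for x in robot.find_in('knee_pin',c)[:2]])
for c in('top','side'):print(w2px(c,[[.611,.055,.097],[.611,.082,.097],[.611,.1,.097]]).round(1).tolist())
print(rel([.582,.082,.150]),rel([.611,.082,.097]))
E
```

```text
47.0 [0.35761389 0.14960595 0.24488202] [2.64115749e+00 1.43371725e-03 1.57606414e+00] [ 0.41614439 -0.64031217  1.96333933 -0.19852727  1.35841842  0.40689031] 0.03993274359524531
[[-0.005  0.877  0.48 ]
 [ 1.     0.005  0.001]
 [-0.001  0.48  -0.877]]
top [([268.6, 193.2, 15.5, 8.1], 0.6), ([198.4, 238.2, 77.8, 5.7], 0.33)]
side [([279.1, 356.4, 130.8, 38.8], 0.66), ([301.3, 189.9, 36.6, 28.9], 0.45)]
[[272.7, 193.9], [265.2, 193.8], [260.3, 193.8]]
[[294.0, 193.8], [293.1, 189.3], [292.5, 186.3]]
[-0.68  1.48  1.91] [-0.68  1.49  2.51]
```

Emit:
servo_tool([
  [-0.35,0.2,0.2,0,0,0,40],
  [-0.68,0.4,0.4,0,0,0,40],
  [-0.68,0.6,0.7,0,0,0,40],
  [-0.68,0.8,0.9,0,0,0,40],
  [-0.68,0.9,1,0,0,0,40],
  [-0.68,0.9,1,0,0,0,40],
])

```text
time: 47.7
tool_pos: [0.4886, 0.0798, 0.1989]
ee_rot: [2.648, 0.001, 1.568]
wrist_force: [-0.8, 0.3, -0.5]
width: 0.0397
finger_force: 0.0
```

Emit:
servo_tool([
  [0,0.2,0.3,0,0,0,40],
  [0,0.4,0.6,0,0,0,40],
  [0,0.58,0.9,0,0,0,40],
  [0,0.58,0.9,0,0,0,40],
  [0,0.58,0.9,0,0,0,40],
])

```text
time: 48.12
tool_pos: [0.5804, 0.0811, 0.1472]
ee_rot: [2.649, 0.0, 1.571]
wrist_force: [-0.2, -0.2, 0.3]
width: 0.0399
finger_force: 0.0
```

Run:
```python
from h import *
o=robot.get_obs();print(o['time'],o['tool_pos'],o['ee_rot'],o['wrist_force'])
snap('wrist','w9.png')
print(robot.find_in('knee_pin','wrist')[:2])
print(w2px('wrist',[[.611,.055,.097],[.611,.082,.097],[.611,.1,.097]]).round(1).tolist())
print(rel([.611,.082,.097]))
```

```text
48.1167 [0.58042447 0.08112473 0.14719428] [2.64862781e+00 4.13867479e-04 1.57064768e+00] [-0.2366279  -0.16278985  0.3283576 ]
[{'extent': [374.1, 240.3, 272.9, 93.7], 'conf': 0.95}]
[[284.0, 268.6], [284.1, 229.6], [284.1, 202.4]]
[0.   0.01 0.62]
```

View pics/w9.png

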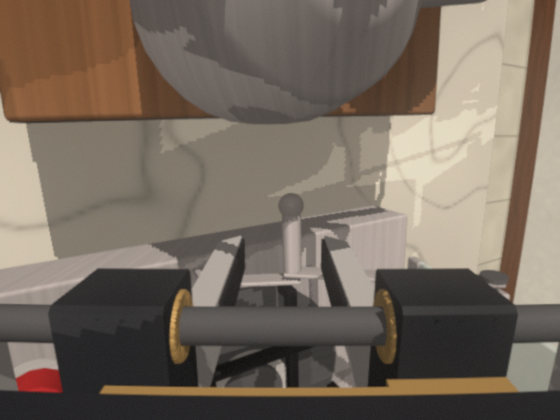

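The pin shaft runs from (293,268) to its ball at (291,206), centred between the fingers and within 4 mm of prediction. I'll advance and grip it.

Emit:
servo_tool([
  [0,0.03,0.2,0,0,0,40],
  [0,0.03,0.4,0,0,0,40],
  [0,0.03,0.6,0,0,0,40],
  [0,0.03,0.6,0,0,0,40],
  [0,0.03,0.6,0,0,0,0],
  [0,0.03,0.6,0,0,0,0],
  [0,0.03,0.6,0,0,0,0],
  [0,0.03,0.6,0,0,0,0],
  [0,0.03,0.6,0,0,0,0],
  [0,0.03,0.6,0,0,0,0],
])

```text
time: 49.05
tool_pos: [0.6118, 0.0816, 0.1003]
ee_rot: [2.641, 0.0, 1.571]
wrist_force: [-6.1, 0.1, 6.2]
width: 0.0112
finger_force: 30.0
```

Run:
```python
from h import *
o=robot.get_obs();print(o['time'],o['tool_pos'],o['ee_rot'],o['wrist_force'],o['width'],o['finger_force'])
b=o['tool_pos']; f=np.array([b[0]-.0478,b[1],.073])
for k in (.1,.2,.3,.4,.5):
    a=np.arctan2(.024,.0478)+k
    p=b+[.0535*(np.cos(a)-.0478/.0535),0,.0535*np.sin(a)-.024]; print(k,(p-b).round(4),rel(p))
```

```text
49.05 [0.61184069 0.08158121 0.10031655] [2.64110516e+00 1.10006892e-04 1.57127735e+00] [-6.05857973  0.05148442  6.18843543] 0.011231153899858959 29.99826282262802
0.1 [-0.0026  0.      0.0047] [ 0.   -0.   -0.05]
0.2 [-0.0057  0.      0.009 ] [ 0.   -0.01 -0.11]
0.3 [-0.0092  0.      0.0131] [ 0.   -0.02 -0.16]
0.4 [-0.0131  0.      0.0167] [ 0.   -0.03 -0.21]
0.5 [-0.0174  0.      0.02  ] [ 0.   -0.06 -0.26]
```

Emit:
servo_tool([
  [0,0,-0.05,0,0,0,0],
  [0,-0.01,-0.11,0,0,0,0],
  [0,-0.02,-0.16,0,0,0,0],
  [0,-0.03,-0.21,0,0,0,0],
  [0,-0.06,-0.26,0,0,0,0],
  [0,-0.08,-0.29,0,0,0,0],
  [0,-0.08,-0.29,0,0,0,0],
  [0,-0.08,-0.29,0,0,0,0],
  [0,-0.08,-0.29,0,0,0,0],
])

```text
time: 49.8
tool_pos: [0.5925, 0.0811, 0.1231]
ee_rot: [2.637, 0.001, 1.571]
wrist_force: [0.7, -2.5, 7.0]
width: 0.0111
finger_force: 30.0
```

Run:
```python
from h import *
o=robot.get_obs();print(o['time'],o['tool_pos'],o['ee_rot'],o['wrist_force'],o['width'],o['finger_force'])
for c in('top','side'):
    snap(c)
    for t in('lid_bar','stay_knee','knee_pin'):print(c,t,[(x['extent'],round(x['conf'],2)) for x in robot.find_in(t,c)[:2]])
```

```text
49.8 [0.59245183 0.08111183 0.12311179] [2.63739885e+00 5.29494328e-04 1.57066879e+00] [ 0.66869009 -2.50255048  7.04892323] 0.011146016884575017 29.97662901878357
top lid_bar [([338.2, 162.1, 126.9, 9.1], 0.77), ([201.3, 195.3, 96.8, 83.7], 0.45)]
top stay_knee []
top knee_pin []
side lid_bar [([334.5, 212.3, 49.0, 138.7], 0.89)]
side stay_knee [([298.9, 188.6, 30.6, 17.6], 0.61), ([304.2, 183.8, 29.3, 14.7], 0.43)]
side knee_pin [([300.4, 189.8, 33.6, 25.2], 0.64)]
```

Emit:
servo_tool([
  [0,0,0,0,0,0,40],
  [0,0,0,0,0,0,40],
  [0,0,0,0,0,0,40],
  [0,0,0,0,0,0,40],
  [0,0,0,0,0,0,40],
  [0,0,-0.3,0,0,0,40],
  [0,0,-0.6,0,0,0,40],
  [0,0,-1,0,0,0,40],
  [0,0,-1,0,0,0,40],
])

```text
time: 50.95
tool_pos: [0.5447, 0.0821, 0.2172]
ee_rot: [2.629, -0.001, 1.571]
wrist_force: [0.8, 0.8, 1.4]
width: 0.04
finger_force: 0.0
```

Run:
```python
from h import *
from scipy.optimize import brentq
o=robot.get_obs();print(o['time'],o['tool_pos'],o['ee_rot'],o['wrist_force'],o['joint_positions'])
hx,fx=.738,.569-.0055
for a in(.9,1.0,1.05,1.1):
    k=np.array([fx+.0535*np.cos(a),.073+.0535*np.sin(a)])
    f=lambda t:np.hypot(hx-.09*np.cos(t)-k[0],.088+.09*np.sin(t)-k[1])-.1235
    try:print(a,k,brentq(f,.5,1.29))
    except Exception as e:print(a,[f(t) for t in (.5,.9,1.29)])
for c in('top','side'):
    snap(c)
    for t in('lid_bar','knee_pin','stay_knee'):print(c,t,[(x['extent'],round(x['conf'],2)) for x in robot.find_in(t,c)[:2]])
    for th in(1.29,1.2,1.1,1.0):
        y=np.array([-.2,-.068,.068,.2]);r=np.array([.235,.271,.271,.235])
        P=np.c_[hx-.026*y-r*np.cos(th),-.161+y,.088+r*np.sin(th)]
        print(c,th,w2px(c,P).round(0).tolist())
    print(w2px(c,[[hx-.005,.039,.088],[hx+.005,-.361,.088]]).round().tolist())
```

```text
50.95 [0.54465292 0.08207841 0.21724869] [ 2.62903320e+00 -1.29770121e-03  1.57148466e+00] [0.84444063 0.75036798 1.44077767] [ 0.06517198 -0.26672803  1.79172907 -0.03411151  1.10509046  0.07217279]
0.9 [0.59675613 0.11490799] 1.2093252718397507
1.0 [0.59240617 0.1180187 ] 1.1814607233016454
1.05 [0.59012005 0.11940714] 1.1649621689366594
1.1 [0.58776739 0.12067959] 1.1468499127672636
top lid_bar [([338.6, 162.2, 125.8, 11.8], 0.94)]
top knee_pin []
top stay_knee []
top 1.29 [[401.0, 161.0], [362.0, 161.0], [319.0, 162.0], [276.0, 162.0]]
top 1.2 [[401.0, 167.0], [362.0, 169.0], [319.0, 170.0], [276.0, 169.0]]
top 1.1 [[400.0, 175.0], [362.0, 178.0], [318.0, 178.0], [276.0, 176.0]]
top 1.0 [[400.0, 182.0], [361.0, 186.0], [318.0, 186.0], [276.0, 183.0]]
[[278.0, 162.0], [386.0, 161.0]]
side lid_bar [([335.0, 211.3, 49.2, 138.1], 0.66)]
side knee_pin [([299.9, 190.5, 38.9, 28.4], 0.61)]
side stay_knee [([304.1, 185.2, 28.6, 14.7], 0.42), ([300.8, 189.2, 33.3, 20.5], 0.25)]
side 1.29 [[340.0, 223.0], [327.0, 182.0], [317.0, 156.0], [312.0, 143.0]]
side 1.2 [[332.0, 226.0], [318.0, 185.0], [309.0, 158.0], [306.0, 145.0]]
side 1.1 [[324.0, 229.0], [309.0, 189.0], [301.0, 162.0], [300.0, 148.0]]
side 1.0 [[316.0, 233.0], [300.0, 194.0], [293.0, 166.0], [293.0, 151.0]]
[[328.0, 196.0], [357.0, 280.0]]
```

Emit:
servo_tool([
  [0,0.2,-0.35,0,0,0,60],
  [0,0.3,-0.7,0.06,0,0,60],
  [0,0.4,-1,0.12,0,0,60],
  [0,0.4,-1,0.18,0,0,60],
  [0,0.4,-1,0.25,0,0,60],
  [0,0.4,-1,0.32,0,0,60],
  [0,0.4,-1,0.325,0,0,60],
  [0,0.4,-1,0.325,0,0,60],
])

```text
time: 52.02
tool_pos: [0.5316, 0.0813, 0.312]
ee_rot: [-3.126, 0.0, 1.57]
wrist_force: [-0.3, -0.1, -0.1]
width: 0.0605
finger_force: 0.0
```

Emit:
servo_tool([
  [-0.2,0,-0.3,0,0,0,60],
  [-0.5,0,-0.6,0,0,0,60],
  [-0.8,0,-0.9,0,0,0,60],
  [-1,0,-1,0,0,0,60],
  [-1,0,-1,0,0,0,60],
])

```text
time: 52.43
tool_pos: [0.5309, -0.0216, 0.4198]
ee_rot: [-3.141, 0.003, 1.566]
wrist_force: [-0.5, 1.2, 0.1]
width: 0.0598
finger_force: 0.0
```

Emit:
servo_tool([
  [-0.3,0.2,0,0,0,0,60],
  [-0.6,0.5,0,0,0,0,60],
  [-1,0.8,0,0,0,0,60],
  [-1,1,0,0,0,0,60],
  [-1,1,0,0,0,0,60],
  [-1,1,0,0,0,0,60],
])

```text
time: 52.93
tool_pos: [0.6318, -0.1182, 0.4108]
ee_rot: [-3.126, -0.002, 1.571]
wrist_force: [-0.0, -1.1, 0.1]
width: 0.0601
finger_force: 0.0
```

Run:
```python
from h import *
o=robot.get_obs();print(o['time'],o['tool_pos'],o['ee_rot'],o['width'])
print(rel([.650,-.161,.342]))
im=snap('wrist')
for t in('lid_bar',):
  for c in('wrist','top'):
    if c=='top':snap(c)
    print(c,[(x['extent'],round(x['conf'],2)) for x in robot.find_in(t,c)[:2]])
for x,z in((.655,.346),(.645,.342),(.635,.338)):print(x,w2px('wrist',[[x,-.161-.062,z],[x,-.161+.062,z]]).round().tolist())
```

```text
52.9333 [ 0.63182727 -0.11819338  0.41077434] [-3.12580402e+00 -1.87905183e-03  1.57106311e+00] 0.06014532079144966
[-0.43  0.19  0.68]
wrist [([341.1, 195.1, 63.3, 387.4], 0.93)]
top [([337.0, 162.4, 125.0, 10.9], 0.87)]
0.655 [[317.0, 364.0], [322.0, 201.0]]
0.645 [[303.0, 361.0], [306.0, 200.0]]
0.635 [[290.0, 358.0], [291.0, 198.0]]
```

Emit:
servo_tool([
  [-0.2,0.1,0,0,0,0,60],
  [-0.43,0.21,0,0,0,0,60],
  [-0.43,0.21,0.2,0,0,0,60],
  [-0.43,0.21,0.4,0,0,0,60],
  [-0.43,0.21,0.4,0,0,0,60],
  [-0.43,0.21,0.4,0,0,0,60],
])

```text
time: 53.63
tool_pos: [0.6509, -0.1605, 0.374]
ee_rot: [-3.129, -0.001, 1.572]
wrist_force: [-0.8, 0.4, 0.1]
width: 0.0597
finger_force: 0.0
```

Run:
```python
from h import *
o=robot.get_obs();print(o['time'],o['tool_pos'],o['ee_rot'],o['wrist_force'])
im=snap('wrist').astype(int)
print(robot.find_in('lid_bar','wrist')[:1])
for x,z in((.66,.348),(.653,.345),(.645,.342)):print(x,w2px('wrist',[[x,-.161-.05,z],[x,-.161+.05,z]]).round().tolist())
for r in(150,200,230,260):print(r,im[r,230:400:5].sum(1).tolist())
```

```text
53.6333 [ 0.65086783 -0.16049398  0.37402261] [-3.12918615e+00 -6.69097592e-04  1.57166848e+00] [-0.79535176  0.35483143  0.14975879]
[{'extent': [321.7, 193.8, 85.6, 387.5], 'conf': 0.59}]
0.66 [[298.0, 327.0], [300.0, 158.0]]
0.653 [[286.0, 325.0], [286.0, 157.0]]
0.645 [[273.0, 322.0], [272.0, 157.0]]
150 [216, 215, 223, 234, 235, 232, 238, 236, 125, 177, 407, 447, 432, 359, 405, 314, 438, 265, 383, 389, 373, 330, 325, 326, 329, 331, 358, 450, 454, 429, 517, 518, 517, 517]
200 [223, 213, 215, 226, 239, 229, 228, 232, 171, 129, 380, 447, 435, 374, 361, 445, 453, 274, 372, 326, 330, 329, 328, 325, 331, 354, 325, 446, 453, 457, 542, 541, 532, 481]
230 [159, 152, 147, 144, 132, 138, 125, 129, 123, 123, 266, 367, 387, 368, 262, 445, 461, 274, 325, 329, 329, 324, 331, 325, 328, 382, 345, 447, 453, 523, 545, 547, 549, 550]
260 [387, 222, 227, 226, 227, 222, 228, 228, 423, 114, 266, 436, 433, 390, 281, 440, 452, 284, 325, 325, 327, 324, 178, 133, 132, 241, 449, 458, 451, 456, 474, 541, 539, 540]
```

The bar's edges in the pixel profile are at columns 279–298, giving x ≈ 0.654 and θ ≈ 1.26. I'll descend and grip.

Emit:
servo_tool([
  [0,0.03,0.1,0,0,0,60],
  [0,0.03,0.2,0,0,0,60],
  [0,0.03,0.32,0,0,0,60],
  [0,0.03,0.32,0,0,0,60],
  [0,0.03,0.32,0,0,0,60],
])

```text
time: 54.15
tool_pos: [0.6547, -0.1612, 0.342]
ee_rot: [-3.131, -0.0, 1.571]
wrist_force: [0.5, 0.1, -0.9]
width: 0.0597
finger_force: 0.0
```

Emit:
servo_tool([
  [0,0,0,0,0,0,0],
  [0,0,0,0,0,0,0],
  [0,0,0,0,0,0,0],
  [0,0,0,0,0,0,0],
  [0,0,0,0,0,0,0],
  [0,0,0,0,0,0,0],
  [0,0,0,0,0,0,0],
  [0,0,0,0,0,0,0],
  [0,0,0,0,0,0,0],
  [0,0,0,0,0,0,0],
])

```text
time: 54.98
tool_pos: [0.6547, -0.1615, 0.3419]
ee_rot: [-3.131, -0.0, 1.571]
wrist_force: [0.8, 0.3, 0.0]
width: 0.0112
finger_force: 30.0
```

Run:
```python
from h import *
o=robot.get_obs();b=o['tool_pos'];print(o['time'],b,o['ee_rot'],o['wrist_force'],o['width'],o['finger_force'])
hx=.738
th0=np.arccos((hx-b[0])/.271); print(th0, .088+.271*np.sin(th0))
z0=.088+.271*np.sin(th0)
for th in np.arange(1.25,-.01,-.1): print(round(th,2),((hx-.271*np.cos(th)-b[0])*10).round(2),((z0-.088-.271*np.sin(th))*10).round(2))
```

```text
54.9833 [ 0.6547372  -0.16153669  0.34185621] [-3.13078856e+00 -5.51859501e-05  1.57113209e+00] [0.79782166 0.31539327 0.00599425] 0.011224538328487311 29.96923327445984
1.2585020051892424 0.3458920447340855
1.25 -0.02 0.01
1.15 -0.27 0.11
1.05 -0.52 0.23
0.95 -0.74 0.37
0.85 -0.96 0.54
0.75 -1.15 0.73
0.65 -1.32 0.94
0.55 -1.48 1.16
0.45 -1.61 1.4
0.35 -1.71 1.65
0.25 -1.79 1.91
0.15 -1.85 2.17
0.05 -1.87 2.44
```

Emit:
servo_tool([
  [0,-0.14,0.05,0,0,0,0],
  [0,-0.27,0.11,0,0,0,0],
  [0,-0.4,0.17,0,0,0,0],
  [0,-0.52,0.23,0,0,0,0],
  [0,-0.63,0.3,0,0,0,0],
  [0,-0.74,0.37,0,0,0,0],
  [0,-0.74,0.37,0,0,0,0],
])

```text
time: 55.57
tool_pos: [0.5787, -0.1637, 0.3031]
ee_rot: [-3.128, 0.003, 1.568]
wrist_force: [-0.2, -5.7, -6.9]
width: 0.0112
finger_force: 29.8
```

Run:
```python
from h import *
o=robot.get_obs();b=o['tool_pos'];print(b,o['ee_rot'],o['wrist_force'],o['width'],o['finger_force'],np.hypot(.738-b[0],b[2]+.004-.088))
for t in np.arange(.95,-.01,-.1):print(round(t,2),((.738-.271*np.cos(t)-b[0])*10).round(2),((b[2]+.004-.088-.271*np.sin(t))*10).round(2))
```

```text
[ 0.57871006 -0.16367477  0.3030541 ] [-3.12750223e+00  2.95785943e-03  1.56796639e+00] [-0.21113903 -5.70182984 -6.94217794] 0.011202646411701496 29.826818704605103 0.2708467903024388
0.95 0.02 -0.01
0.85 -0.2 0.15
0.75 -0.39 0.34
0.65 -0.56 0.55
0.55 -0.72 0.77
0.45 -0.85 1.01
0.35 -0.95 1.26
0.25 -1.03 1.52
0.15 -1.09 1.79
0.05 -1.11 2.06
```

Emit:
servo_tool([
  [-0.02,-0.1,0.07,0,0,0,0],
  [-0.02,-0.2,0.15,0,0,0,0],
  [-0.02,-0.3,0.24,0,0,0,0],
  [-0.02,-0.39,0.34,0,0,0,0],
  [-0.02,-0.48,0.44,0,0,0,0],
  [-0.02,-0.56,0.55,0,0,0,0],
  [-0.02,-0.64,0.66,0,0,0,0],
  [-0.02,-0.72,0.77,0,0,0,0],
  [-0.02,-0.79,0.89,0,0,0,0],
  [-0.02,-0.85,1,0,0,0,0],
  [-0.02,-0.85,1,0,0,0,0],
])

```text
time: 56.48
tool_pos: [0.4964, -0.1662, 0.2036]
ee_rot: [-3.137, 0.005, 1.57]
wrist_force: [11.3, -7.2, -13.0]
width: 0.0109
finger_force: 29.8
```

Run:
```python
from h import *
o=robot.get_obs();b=o['tool_pos'];print(b,o['ee_rot'],o['wrist_force'],o['width'],o['finger_force'],np.hypot(.738-b[0],b[2]+.004-.088))
for t in np.arange(.45,-.01,-.05):print(round(t,2),((.738-.271*np.cos(t)-b[0])*10).round(2),((b[2]+.004-.088-.271*np.sin(t))*10).round(2))
```

```text
[ 0.49640979 -0.16618495  0.20363369] [-3.13678249  0.00510892  1.56952709] [ 11.27897533  -7.21648747 -12.98265291] 0.010943066493251698 29.827855825424194 0.2695886674853112
0.45 -0.02 0.02
0.4 -0.08 0.14
0.35 -0.13 0.27
0.3 -0.17 0.4
0.25 -0.21 0.53
0.2 -0.24 0.66
0.15 -0.26 0.79
0.1 -0.28 0.93
0.05 -0.29 1.06
0.0 -0.29 1.2
```

Emit:
servo_tool([
  [-0.03,-0.02,0.12,0,0,0,0],
  [-0.03,-0.06,0.25,0,0,0,0],
  [-0.03,-0.1,0.38,0,0,0,0],
  [-0.03,-0.14,0.5,0,0,0,0],
  [-0.03,-0.17,0.62,0,0,0,0],
  [-0.03,-0.19,0.74,0,0,0,0],
  [-0.03,-0.21,0.86,0,0,0,0],
  [-0.03,-0.22,0.95,0,0,0,0],
  [-0.03,-0.22,0.95,0,0,0,0],
])

```text
time: 57.23
tool_pos: [0.472, -0.1668, 0.1096]
ee_rot: [-3.133, 0.0, 1.571]
wrist_force: [7.6, -1.8, -6.7]
width: 0.011
finger_force: 29.9
```

Emit:
servo_tool([
  [0,0,0.05,0,0,0,0],
  [0,0,0.1,0,0,0,0],
  [0,0,0.15,0,0,0,0],
  [0,0,0.15,0,0,0,0],
])

```text
time: 57.57
tool_pos: [0.4714, -0.1668, 0.0956]
ee_rot: [-3.132, 0.001, 1.571]
wrist_force: [5.7, -2.2, -6.8]
width: 0.0111
finger_force: 29.9
```

Emit:
servo_tool([
  [0,0.01,0.04,0,0,0,0],
  [0,0.01,0.08,0,0,0,0],
  [0,0.01,0.11,0,0,0,0],
  [0,0.01,0.11,0,0,0,0],
])

```text
time: 57.9
tool_pos: [0.4714, -0.1666, 0.0899]
ee_rot: [-3.13, 0.001, 1.571]
wrist_force: [-5.8, 2.0, 19.0]
width: 0.0111
finger_force: 30.3
```

Emit:
servo_tool([
  [0,0,0.02,0,0,0,0],
  [0,0,0.03,0,0,0,0],
  [0,0,0.03,0,0,0,0],
])

```text
time: 58.15
tool_pos: [0.4714, -0.1667, 0.0898]
ee_rot: [-3.131, 0.001, 1.572]
wrist_force: [-10.9, 3.6, 29.7]
width: 0.0111
finger_force: 30.3
```

The lid is against its stop: 30 N upward with the height steady at 0.090. I'll ease, open slightly and retreat up.

Emit:
servo_tool([
  [0,0,-0.03,0,0,0,0],
  [0,0,-0.04,0,0,0,22],
  [0,0,-0.04,0,0,0,24],
  [0,0,-0.04,0,0,0,24],
  [0,0,-0.04,0,0,0,24],
  [0,0,-0.2,0,0,0,24],
  [0,0,-0.5,0,0,0,24],
  [0,0,-0.9,0,0,0,24],
  [0,0,-1,0,0,0,24],
])

```text
time: 58.9
tool_pos: [0.4749, -0.1674, 0.1882]
ee_rot: [-3.138, 0.003, 1.571]
wrist_force: [1.0, -0.2, 1.5]
width: 0.0239
finger_force: 0.0
```

Emit:
servo_tool([
  [0,-0.4,-0.3,0,0,0,24],
  [0,-0.8,-0.6,0,0,0,24],
  [0,-1,-0.9,0,0,0,24],
  [0,-1,-1,0,0,0,24],
  [0,-1,-1,0,0,0,24],
  [0,-1,-1,0,0,0,24],
])

```text
time: 59.4
tool_pos: [0.3742, -0.1668, 0.2842]
ee_rot: [-3.132, 0.001, 1.57]
wrist_force: [0.1, -0.4, 0.1]
width: 0.0239
finger_force: 0.0
```

Run:
```python
from h import *
o=robot.get_obs();print(o['time'],o['tool_pos'],o['wrist_force'])
for c in('top','side'):
    snap(c)
    for t in('lid_bar','pot','kettle','ramekin','clip_a','drawer_front','stand','skimmer','oil_bottle','pepper_mill'):
        d=robot.find_in(t,c)[:2]; print(c,t,[(np.round(x['extent']).tolist(),round(x['conf'],2)) for x in d])
    y=np.array([-.2,-.068,.068,.2]);r=np.array([.235,.271,.271,.235])
    print(w2px(c,np.c_[.738-.026*y-r,-.161+y,.088+0*y]).round(0).tolist())
```

```text
59.4 [ 0.37423444 -0.16678629  0.28423613] [ 0.06970659 -0.36479702  0.06377993]
top lid_bar [([332.0, 197.0, 115.0, 79.0], 0.6), ([326.0, 201.0, 138.0, 94.0], 0.17)]
top pot [([183.0, 163.0, 46.0, 44.0], 0.92), ([205.0, 237.0, 83.0, 8.0], 0.65)]
top kettle [([228.0, 193.0, 40.0, 44.0], 0.92)]
top ramekin [([182.0, 229.0, 21.0, 19.0], 0.6)]
top clip_a []
top drawer_front []
top stand [([202.0, 194.0, 93.0, 81.0], 0.65), ([126.0, 256.0, 27.0, 11.0], 0.49)]
top skimmer [([430.0, 231.0, 25.0, 88.0], 0.8), ([335.0, 196.0, 116.0, 80.0], 0.39)]
top oil_bottle [([127.0, 228.0, 34.0, 27.0], 0.61)]
top pepper_mill [([125.0, 255.0, 26.0, 15.0], 0.83)]
[[388.0, 224.0], [352.0, 234.0], [314.0, 235.0], [277.0, 225.0]]
side lid_bar [([305.0, 242.0, 104.0, 96.0], 0.77)]
side pot [([308.0, 134.0, 43.0, 49.0], 0.59)]
side kettle [([289.0, 158.0, 37.0, 40.0], 0.94)]
side ramekin [([255.0, 150.0, 16.0, 16.0], 0.66)]
side clip_a []
side drawer_front [([310.0, 252.0, 130.0, 134.0], 0.71)]
side stand [([291.0, 173.0, 79.0, 61.0], 0.88)]
side skimmer [([276.0, 358.0, 132.0, 40.0], 0.65)]
side oil_bottle [([250.0, 118.0, 17.0, 43.0], 0.76)]
side pepper_mill [([234.0, 132.0, 11.0, 29.0], 0.45)]
[[276.0, 287.0], [259.0, 255.0], [256.0, 226.0], [263.0, 201.0]]
```

The lid is flat: its edge lies at rows 224–236 in the top view, as predicted for shut. The drawer no longer shows, all items are on the stand, and the bystanders haven't moved.

```bash
python3 -c "
from bench import robot
print(robot.close_job())"
```

```text
the job is handed in; nothing more can be done
None
```

I handed in the job with the hob cleared, both clips in the closed drawer, the stay unlocked and the lid shut, but the pot slipped from the gripper and dropped roughly 10 cm onto the stand; it landed upright, but I couldn't tell whether it hit harder than the 90 N limit, so the run may have failed there.

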